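# Case up the finished film cans

## Robot

A 6-joint arm with a two-finger parallel gripper is mounted at the origin on the work surface. World frame = base frame: x ahead of the robot, y to its left, z up, the work surface at z = 0. Lengths are in m, angles in rad, forces in N, time in s.
With the tool pointing down it reaches from about 0.25 to 0.775 m from the base axis. Payload 4 kg.
Tool frame: the origin (TCP) lies midway between the tips of the shut fingers; the grasp point (between the pads) lies 19 mm behind it; z points along the fingers, y is the direction in which the jaws open and shut (so a half turn about z gives the same grasp; the last joint's range is limited). The gripper opens to 94 mm and grips with 3 to 60 N. Pads are 16 mm wide; open, the fingers measure 119 mm over their backs; the gripper's body (75 mm by 177 mm) begins 78 mm behind the grasp point.
Start: joints at [-1.45, 0.087, 1.371, -0, 1.684, -0.103], TCP at [0.122, -0.536, 0.206] pointing down, gripper open.
Joint ranges: [-3.1, 3.1], [-0.76, 2.03], [0.27, 2.55], [-1.08, 4.22], [0.17, 2.65], [-2.57, 2.57]. Speed limits (rad/s): [2.79, 2.79, 3.14, 3.14, 3.14, 3.14].

## Interface

Orientations are given as [roll, pitch, yaw] about the fixed x, y, z axes, in that order (R = Rz(yaw) Ry(pitch) Rx(roll)).
In Python, from bench import robot gives the robot as it stands.
- The arm moves only by the tool drive_tool, never from a script. Its argument "series" is a list that holds one entry, the list of rows, each a list of 7 numbers: the turn, a rotation vector about the tool's x, y, z in rad, then the shift along the tool's x, y, z in cm, then the opening in per cent of the stroke, from 0 (shut) to 100 (fully open). In form: [[[rx, ry, rz, tx, ty, tz, fingers], ...]]. A call has 1 to 20 rows; each row is the pose to reach, as a shift and turn from the pose measured when the call began, along the tool's axes at that moment; what a row does not reach only later rows make up. A row lasts 1/10 s, in which the tool goes at most 50 mm and 8.59 degrees, less where a joint would pass 70% of its speed; a pose out of reach is approached as far as the arm can. A call with a gripper value outside its range is refused whole. The fingers move at their own pace and stop on an object; the grip force is fixed at half the most. Time passes only in rows, so rows that repeat a pose let the fingers close. It gives the time, the measured TCP pose, the force and the opening at its end, in the units of the state.
- robot.get_obs(): the state, without advancing time (a new reading comes with each control period).
- robot.snapshot(name): name is "scene" or "top" or "wrist"; returns a dict with "img" (384x512x3 uint8, blue, green, red), "depth" (384x512 float32, m along the optical axis (not along the pixel's ray), 0 where there is no reading), "vertical_fov" (degrees; the focal length in pixels is half the picture's height over the tangent of half this angle, whatever the lens; pixels are square), "cx", "cy" (the principal point, pixels), "dist_coeffs" ([k1, k2, p1, p2, k3] as OpenCV has them; the pictures are not rectified), "rvec" (rotation vector, rad) and "tvec" (3), from world to camera coordinates, as OpenCV has them. Camera axes: x right, y down, z forward; pixel columns grow to the right and rows downward; lengths in m; the calibration is good to about 2 mm. A picture is of the moment at which its call begins.
- robot.close_job(): hands the job in, once; it reports no verdict.
The state is a dict: "time": time; "joint_positions": joint angles; "qvel": joint speeds; "joint_torque": joint torques, N m; "tool_pos": TCP position; "ee_rot": TCP orientation; "wrist_force": force on the tool from outside, world axes, zero at the start; "wrist_torque": the same for the moment, N m; "width": finger opening in m.
Only numpy, scipy, OpenCV 4.12 (cv2) and the standard library are available. Lean on these libraries where they do the work, as an engineer would, in place of code of your own. Each camera call takes 0.05 s, during which the arm holds its last target.

## Task

Pack the film: swing the plywood case's latch bar out of the way of its mouth and move every finished film can from the loader's catch tray into the case. Then slide the case's lid into its grooves until it is fully home, and finally swing the latch bar back across behind it until it rests in its catch. Leave the other things on the bench where they are.

Things in the scene. Friction and masses are not known exactly. Their poses are not given: they have to be found in the camera images.
- can0: finished film can, a sealed flat-sided can (aluminium with a black push-on lid), a plain block 64 (own x) x 36 (own y) x 42 mm high; origin at the centre of its underside, z up. Two to four are present.
- can1: finished film can, a sealed flat-sided can (aluminium with a black push-on lid), a plain block 64 (own x) x 36 (own y) x 42 mm high; origin at the centre of its underside, z up. Two to four are present.
- can2: finished film can, a sealed flat-sided can (aluminium with a black push-on lid), a plain block 64 (own x) x 36 (own y) x 42 mm high; origin at the centre of its underside, z up. Two to four are present.
- can3: finished film can, a sealed flat-sided can (aluminium with a black push-on lid), a plain block 64 (own x) x 36 (own y) x 42 mm high; origin at the centre of its underside, z up. Two to four are present.
- loader: film loading machine with its white catch tray, fixed. Origin on the table under the tray's centre. Tray 220 (x) x 180 (y) mm outside, rim 18 mm high, floor 4 mm, walls 4 mm; the cans stand on its floor. A steel chute 90 mm wide comes down to the tray's +y side (50 mm high where it is 160 mm from the origin); the machine, 240 mm high, begins 220 mm from the origin in +y.
- case: open plywood case, fixed, 160 (x) x 236 (y) mm, origin on the table under its centre. Inside: x -64..64, y -106..106 mm, floor 8 mm up. The lid goes in at the +y end (end wall only 61 mm high there) and slides towards -y against a stop. Home, the lid's origin is at x 0, y 0, z 62 mm in this frame.
- case_mouth (a point): middle of the mouth of the lid grooves, at x 0, y 108, z 62 mm in the case frame. Each long wall has a ledge at z 62 mm for the lid's edge, between cheeks 144 mm apart (flared at the mouth) and under lips (underside z 71.5, top 77.5 mm; 128 mm between the lips). The lips begin 38 mm inside the mouth: nearer the mouth the ledges are open above.
- lid: loose plywood lid, a flat slab 140 (x) x 216 (y) x 6 mm with a wooden grip bar on its middle (70 mm along x, 14 mm thick in y, top 36 mm above the underside). Origin at the centre of the underside, z up. It is symmetric: either end may go in first.
- latch (a joint): steel latch bar of the case, swinging level about an upright pivot; 0 = closed, lying across the mouth behind the lid in its catch; about 1.6 = pointing straight out of the mouth (case +y); up to 2.1 = fully open; the lid passes freely beyond 1.65. It stays where it is left. Bar 10 x 10 mm, 63 to 73 mm above the table, 180 mm long from the pivot.
- latch_knob (a point): the black upright round knob on the latch bar, 16 mm across, 73 to 109 mm above the table; the point is on its axis 95 mm above the table, 88 mm from the pivot. Closed, it is at x -2, y 116 mm in the case frame.
- latch_pivot (a point): pivot axis of the latch bar, 68 mm above the table, at x 86, y 116 mm in the case frame.
- bottle: white plastic bottle, 68 mm across, 170 mm tall, a bystander; origin under its centre.
- beaker: glass beaker, 72 mm across, 100 mm tall, a bystander; origin under its centre.
- loupe: black focusing loupe, 52 mm across, 55 mm tall, a bystander; origin under its centre.
- tape: cardboard ring of tape, 76 mm across, 24 mm tall, a bystander; origin under its centre.
- brush: dusting brush 160 mm long lying along its x, a bystander; origin under its middle.
- timer: grey timer box 50 x 90 x 60 mm, a bystander; origin under its centre.
- jar: amber glass jar, 72 mm across, 90 mm tall, a bystander; origin under its centre.
There are look-alikes about, which are no part of the job. Leave any green or red look-alike of the can1 alone.

How it is judged:
By the outcome, as a careful person would: the job done as asked, in the order asked, and still so for the second after the job is handed in, with the robot touching nothing.
Of can0, can1, can2, can3 only 2 to 4 are there at a start; the rules pass over those that are not, and their reading is None.
At some moment in a run one of can0, can1, can2, can3 may be knocked a few centimetres aside while the robot is not near it.
Once in a run the grip may slacken for a moment while it holds something.
It also fails if it takes over 210 s, if anything falls off the work surface, if the arm or the gripper's body presses on something with over 40 N, if the wrist force passes 120 N, or if a joint passes its speed limit or range.

## Working session

There is one attempt and no reset: what is moved stays moved. The work goes in short steps, Python scripts to look and compute and a tool call to move; the robot and the scene stay as the last step left them, time stands still between calls to the robot, and variables do not carry over. Pictures are saved under pics/ and viewed, and the job is handed in when it is done.

Besides the shell and the picture viewer there is one more tool, called after "Call:" by a JSON object that holds its "name" and its "arguments", one argument or row to a line. drive_tool: Moves the arm, as the interface text tells. Its arguments: {"type":"object","properties":{"series":{"type":"array","items":{"type":"array","items":{"type":"array","items":{"type":"number"}}}}},"required":["series"]}

```bash
ls; mkdir -p pics; python3 - <<'E'
from bench import robot
import cv2
print(robot.get_obs())
for n in ["scene","top","wrist"]:
    s=robot.snapshot(n); cv2.imwrite(f"pics/{n}0.png",s["img"])
    print(n,s["vertical_fov"],s["cx"],s["cy"],s["dist_coeffs"],s["rvec"],s["tvec"])
E
```

```text
pics
{'time': 0.0, 'joint_positions': array([-1.45007533e+00,  8.79262474e-02,  1.37222955e+00,  5.41276330e-06,
        1.68360618e+00, -1.03075102e-01]), 'qvel': array([ 4.73887640e-05,  1.63413709e-03, -1.62098460e-04, -5.87620090e-04,
        1.00849878e-03, -9.94273242e-05]), 'joint_torque': array([-1.14592076e-04, -3.40188718e+01, -3.02425969e+01,  7.17670494e-02,
        3.31917917e-02, -1.84435607e-04]), 'tool_pos': array([ 0.12200747, -0.53573613,  0.20433243]), 'ee_rot': array([-3.13943539e+00, -2.28559020e-04,  2.23796452e-01]), 'wrist_force': array([ 0.54702774, -0.22817475,  0.33245861]), 'wrist_torque': array([ 0.05630978,  0.04953042, -0.01474487]), 'width': 0.09391042882196418}
scene 54.477283154180554 257.6915522942665 198.62233753222174 [-0.00415143  0.          0.          0.          0.        ] [ 2.01252447  1.78108791 -0.49186143] [-0.11229192 -0.4551944   1.39600114]
top 50.091514064053705 252.7225432126183 184.20929948713015 [-0.09722536  0.          0.          0.          0.        ] [ 2.14323298 -2.13390113  0.17396728] [0.04600034 0.56153388 1.21530974]
wrist 59.47069234881664 263.1898116605551 189.43494246034834 [0.02915601 0.         0.         0.         0.        ] [-2.28090106  1.81934925  0.25270253] [-0.5493576  -0.0278788   0.39169084]
```

View pics/scene0.png

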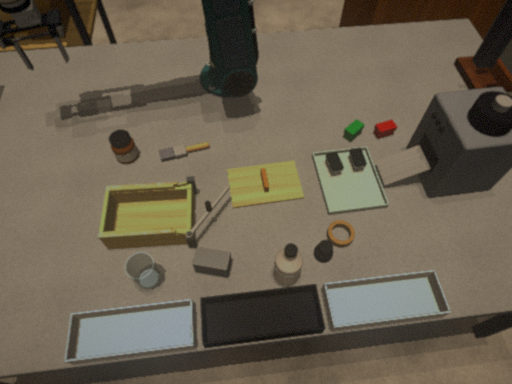

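View pics/top0.png

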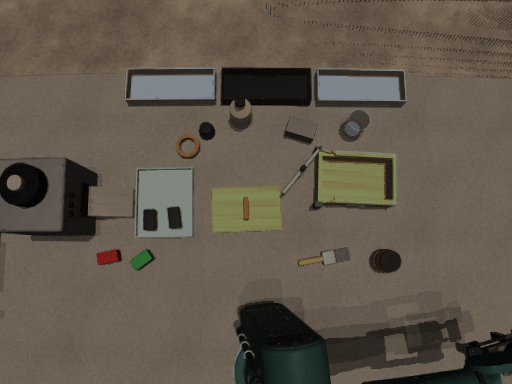

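View pics/wrist0.png

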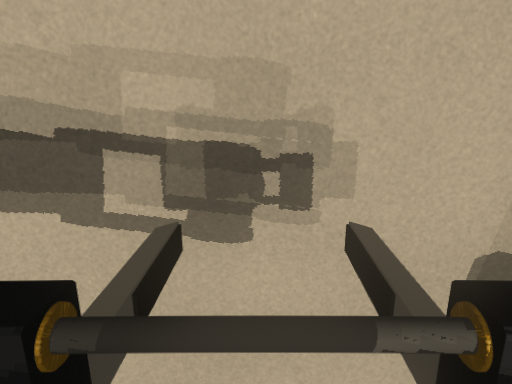

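```bash
cat > h.py <<'E'
import numpy as np, cv2
from bench import robot
def K(s):
    f=192/np.tan(np.radians(s["vertical_fov"])/2)
    return np.array([[f,0,s["cx"]],[0,f,s["cy"]],[0,0,1.]])
def RT(s): return cv2.Rodrigues(np.array(s["rvec"],float))[0],np.array(s["tvec"],float)
def und(s,uv): return cv2.undistortPoints(np.array(uv,float).reshape(-1,1,2),K(s),np.array(s["dist_coeffs"],float)).reshape(-1,2)
def plane(s,uv,z):
    R,t=RT(s); n=und(s,uv); d=np.c_[n,np.ones(len(n))]@R; c=-R.T@t
    return c+d*((z-c[2])/d[:,2])[:,None]
def cloud(s):
    v,u=np.mgrid[0:384,0:512]; n=und(s,np.c_[u.ravel(),v.ravel()])
    R,t=RT(s); d=s["depth"].ravel().astype(float)
    P=(np.c_[n,np.ones(len(n))]*d[:,None]-t)@R
    P[d==0]=np.nan
    return P.reshape(384,512,3)
def proj(s,P): return cv2.projectPoints(np.array(P,float).reshape(-1,1,3),np.array(s["rvec"],float),np.array(s["tvec"],float),K(s),np.array(s["dist_coeffs"],float))[0].reshape(-1,2)
def two(s1,a,s2,b):
    R1,t1=RT(s1);R2,t2=RT(s2)
    X=cv2.triangulatePoints(np.c_[R1,t1],np.c_[R2,t2],und(s1,a).T,und(s2,b).T)
    return (X[:3]/X[3]).T
def big(s,box,name,k=4):
    x0,y0,x1,y1=box; cv2.imwrite("pics/"+name,cv2.resize(np.clip(s["img"][y0:y1,x0:x1].astype(float)*1.5,0,255).astype(np.uint8),None,fx=k,fy=k,interpolation=cv2.INTER_CUBIC))
E
python3 - <<'E'
from h import *
s=robot.snapshot("top"); big(s,(260,130,420,230),"c1.png",5); big(s,(80,150,290,280),"c2.png",4)
P=cloud(s)
for u,v in [(450,150),(150,212),(175,210),(245,208),(225,200),(320,152),(301,174),(360,155),(393,180),(360,180),(145,256),(150,219)]: print(u,v,P[v,u].round(4))
E
```

```text
450 150 [ 0.6867 -0.6046 -0.002 ]
150 212 [0.4743 0.3626 0.0415]
175 210 [0.4802 0.2841 0.0494]
245 208 [0.4887 0.0717 0.0377]
225 200 [0.5167 0.1353 0.0078]
320 152 [ 0.6604 -0.1584  0.0599]
301 174 [ 0.6027 -0.106  -0.0017]
360 155 [ 0.6476 -0.2779  0.0778]
393 180 [ 0.5713 -0.3772  0.0755]
360 180 [ 0.5827 -0.2939  0.0066]
145 256 [0.3408 0.3733 0.0395]
150 219 [0.4525 0.3605 0.0462]
```

View pics/c1.png

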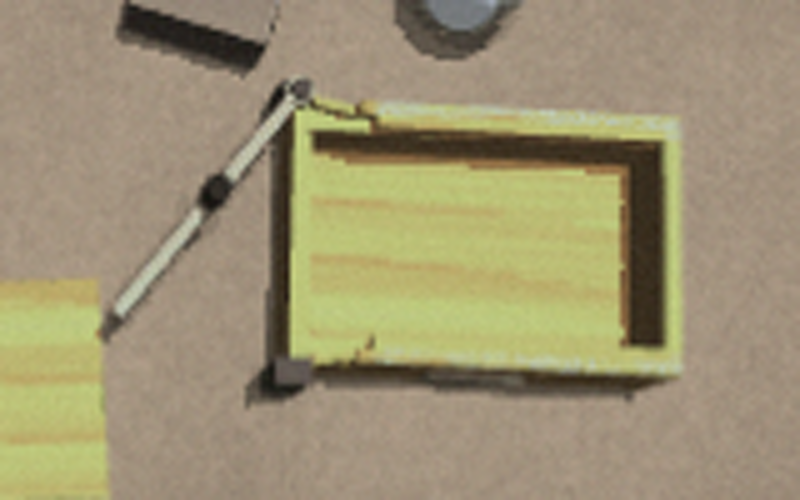

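View pics/c2.png

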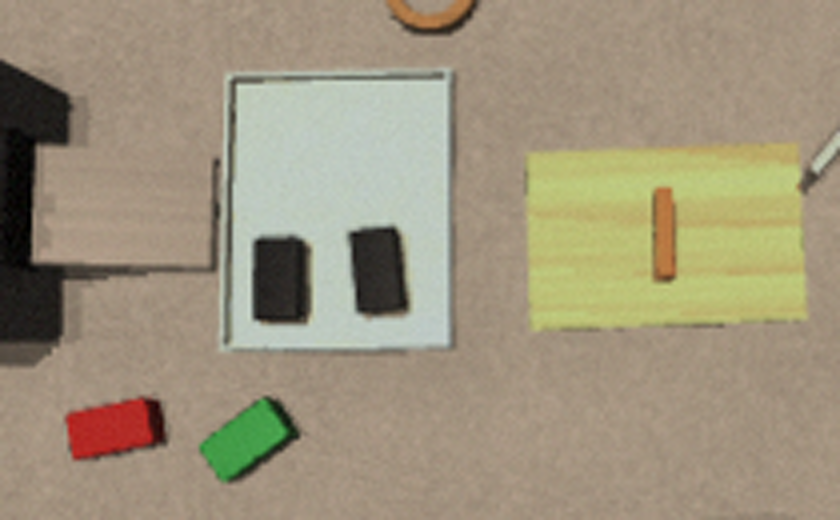

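```bash
python3 - <<'E'
from h import *
s=robot.snapshot("top"); P=cloud(s)
np.save("top0.npy",P)
hsv=cv2.cvtColor(s["img"],cv2.COLOR_BGR2HSV)
Z=P[...,2]
box=np.zeros((384,512),bool); box[140:220,310:405]=1
m=box&(Z>0.069)&(Z<0.09)&(hsv[...,1]>60)
pts=P[m]; print("case rim n",m.sum(),np.median(pts[:,2]))
r=cv2.minAreaRect(pts[:,:2].astype(np.float32)); print(r, cv2.boxPoints(r).round(4))
def rect(name,m,zz):
    m=m.astype(np.uint8); n,l,st,c=cv2.connectedComponentsWithStats(m)
    k=1+np.argmax(st[1:,4]); mm=(l==k)
    cs,_=cv2.findContours(mm.astype(np.uint8),cv2.RETR_EXTERNAL,cv2.CHAIN_APPROX_NONE)
    c=max(cs,key=cv2.contourArea).reshape(-1,2)
    w=plane(s,c,zz)[:,:2]; r=cv2.minAreaRect((w*1000).astype(np.float32)); print(name,mm.sum(),"z",np.nanmedian(Z[mm]).round(4),r)
# cans: dark, in tray
V=hsv[...,2]
for nm,(x0,x1) in dict(A=(138,162),B=(163,190)).items():
    b=np.zeros_like(box); b[200:236,x0:x1]=1
    rect(nm,b&(V<70)&(Z>0.03),0.042)
b=np.zeros_like(box); b[180:240,205:284]=1
rect("lid",b&(hsv[...,1]>60)&(Z<0.025)&(V>90),0.006)
b[...]=0;b[190:230,235:260]=1
rect("grip",b&(Z>0.025),0.036)
b[...]=0;b[160:176,295:310]=1
rect("knob",b&(V<70)&(Z>0.085),0.109)
b[...]=0;b[165:242,132:196]=1
rect("tray",b&(hsv[...,1]<50)&(V>100),0.018)
for (u,v) in [(302.6,168),]: print(plane(s,[(u,v)],.109))
print("pivot",plane(s,[(320,148)],.073),"tip",plane(s,[(282,194.5)],.068))
E
```

```text
case rim n 748 0.07679882114207047
((0.5778237581253052, -0.26283326745033264), (0.24433569610118866, 0.16555607318878174), 87.1608657836914) [[ 0.4891 -0.3808]
 [ 0.6544 -0.389 ]
 [ 0.6666 -0.1449]
 [ 0.5012 -0.1367]]
A 254 z 0.0452 ((451.32879638671875, 364.68011474609375), (59.0800895690918, 37.16499328613281), 2.20233416557312)
B 243 z 0.0449 ((458.07073974609375, 288.09564208984375), (64.4649429321289, 37.06939697265625), 9.8857421875)
lid 3117 z 0.0052 ((491.52630615234375, 69.28941345214844), (146.8458251953125, 225.2802276611328), 2.0449438095092773)
grip 102 z 0.0351 ((489.0586242675781, 69.80313110351562), (68.3851547241211, 13.443100929260254), 3.2817025184631348)
knob 30 z 0.1075 ((600.6043701171875, -98.0751724243164), (14.539717674255371, 17.045989990234375), 45.12008285522461)
tray 3198 z 0.0035 ((509.6220703125, 327.088134765625), (225.16384887695312, 183.8785400390625), 1.221501350402832)
[[ 0.59982902 -0.09760783  0.109     ]]
pivot [[ 0.66976301 -0.15649344  0.073     ]] tip [[ 0.52673586 -0.03951261  0.068     ]]
```

```bash
cat >> h.py <<'E'
from scipy.spatial.transform import Rotation as Ro
def rows(targets,obs=None):
    """targets: (x,y,z m, yaw, open%) ; tool down"""
    o=obs or robot.get_obs(); R0=Ro.from_euler("xyz",o["ee_rot"]); p0=np.array(o["tool_pos"])
    for x,y,z,yw,g in targets:
        R1=Ro.from_euler("xyz",[np.pi,0,yw]); d=R0.inv()
        t=d.apply(np.array([x,y,z])-p0)*100; w=(d*R1).as_rotvec()
        print(np.r_[w.round(3),t.round(2),g].tolist(), "n>=",int(np.ceil(max(np.linalg.norm(t)/5,np.degrees(np.linalg.norm(w))/8.59))))
def st():
    o=robot.get_obs(); print("t",round(o["time"],2),o["tool_pos"].round(4),o["ee_rot"].round(4),"F",o["wrist_force"].round(1),"w",round(o["width"],4))
    return o
E
python3 - <<'E'
from h import *
s=robot.snapshot("wrist"); R,t=RT(s); c=-R.T@t; o=robot.get_obs()
R0=Ro.from_euler("xyz",o["ee_rot"])
print("cam in tool",R0.inv().apply(c-o["tool_pos"]),"axis",R0.inv().apply(R[2]), "camx",R0.inv().apply(R[0]))
rows([(0.40,-0.25,0.40,-0.05,100),(0.50,-0.2,0.42,-0.05,100)])
E
```

```text
cam in tool [ 7.92658723e-02  6.60744481e-05 -1.79144241e-01] axis [-2.70821439e-01  1.47443920e-04  9.62629589e-01] camx [ 1.64542725e-04  9.99999981e-01 -1.06876228e-04]
[-0.001, 0.0, 0.274, 33.45, -21.74, -19.47, 100.0] n>= 9
[-0.001, 0.0, 0.274, 44.31, -24.4, -21.47, 100.0] n>= 11
```

Call:
{"name": "drive_tool", "arguments": {
  "series": [
    [[0,0,0.27,20,-15,-20,100],[0,0,0.27,20,-15,-20,100],[0,0,0.27,20,-15,-20,100],[0,0,0.27,20,-15,-20,100],[0,0,0.27,20,-15,-20,100],[0,0,0.27,20,-15,-20,100],[0,0,0.27,53,-22,-12,100],[0,0,0.27,53,-22,-12,100],[0,0,0.27,53,-22,-12,100],[0,0,0.27,53,-22,-12,100],[0,0,0.27,53,-22,-12,100],[0,0,0.27,53,-22,-12,100],[0,0,0.27,53,-22,-12,100],[0,0,0.27,53,-22,-12,100],[0,0,0.27,53,-22,-12,100],[0,0,0.27,53,-22,-12,100],[0,0,0.27,53,-22,-12,100]]
  ]
}}

```text
time: 2.0
tool_pos: [0.589, -0.2052, 0.3269]
ee_rot: [3.141, -0.002, -0.048]
wrist_force: [-0.4, 0.3, -0.4]
width: 0.0939
```

```bash
python3 - <<'E'
from h import *
st(); s=robot.snapshot("wrist"); cv2.imwrite("pics/w1.png",s["img"]); np.savez("w1.npz",**{k:np.array(v) for k,v in s.items()})
E
```

```text
t 2.0 [ 0.589  -0.2052  0.3269] [ 3.1411e+00 -1.8000e-03 -4.8200e-02] F [-0.4  0.3 -0.4] w 0.0939
```

View pics/w1.png

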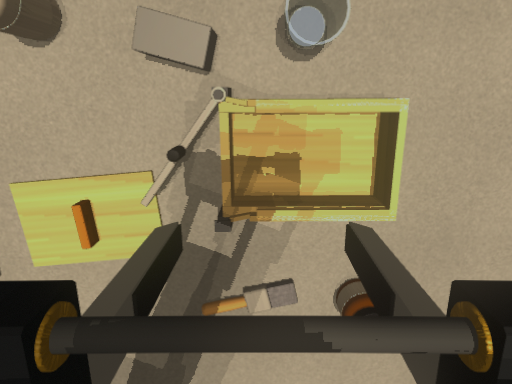

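```bash
python3 - <<'E'
from h import *
s=dict(np.load("w1.npz")); P=cloud(s); Z=P[...,2]; hsv=cv2.cvtColor(s["img"],cv2.COLOR_BGR2HSV)
big(s,(200,75,420,235),"w1c.png",3)
m=np.zeros(Z.shape,bool); m[85:232,215:420]=1
m&=(Z>0.069)&(Z<0.085)&(hsv[...,1]>60)
p=P[m]; print(m.sum(),np.median(p[:,2]),cv2.minAreaRect((p[:,:2]*1000).astype(np.float32)))
cv2.imwrite("pics/w1m.png",(m*255).astype(np.uint8)[60:240,180:430])
vis=s["img"].copy()
# corners
for uv in [(409,98),(396,219)]: print(plane(s,[uv],.0775)*1000)
print("pivot",plane(s,[(219,95)],.075)*1000,"knob top",plane(s,[(173.5,151)],.109)*1000, "tip",plane(s,[(145,204)],.073)*1000)
print("knob depth",P[150:156,170:182,2].round(3)[::2,::3], P[95,219], P[119,188],P[221,145])
E
```

```text
5144 0.07748888742911546 ((573.7823486328125, -263.384765625), (244.22021484375, 181.95669555664062), 85.56552124023438)
[[ 655.56450917 -387.27215573   77.5       ]]
[[ 498.03891315 -380.9290026    77.5       ]]
pivot [[ 670.79108435 -154.89747003   75.        ]] knob top [[609.38358625 -99.89310694 109.        ]] tip [[534.22334535 -43.14992337  73.        ]]
knob depth [[0.109 0.109 0.108 0.101]
 [0.109 0.109 0.109 0.104]
 [0.11  0.109 0.109 0.108]] [ 0.67075831 -0.15549122  0.07974935] [ 6.39532747e-01 -9.70001412e-02 -2.58690545e-04] [ 0.48587899 -0.01397243  0.00704169]
```

View pics/w1c.png

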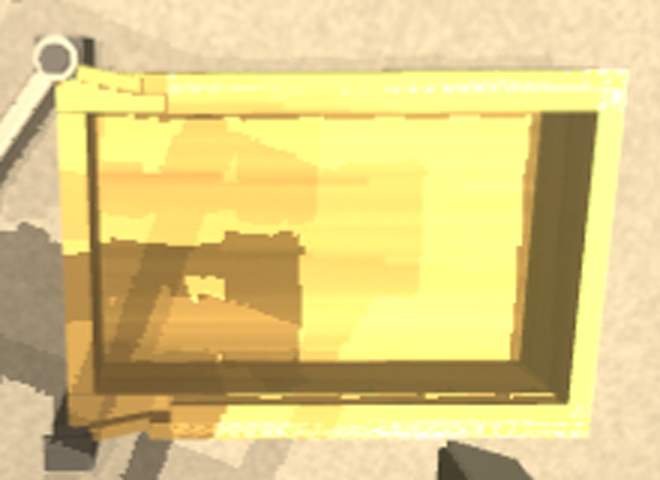

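View pics/w1m.png

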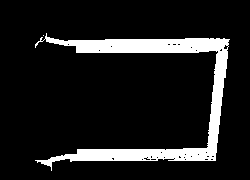

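```bash
cat > fit.py <<'E'
from h import *
def fit(s,u0,u1,vmid,z=.0775):
    P=cloud(s); Z=P[...,2]
    m=(np.abs(Z-z)<.007)
    a=[];b=[]
    for u in range(u0,u1):
        col=np.where(m[vmid-90:vmid+90,u])[0]+vmid-90
        up=col[col<vmid-20]; lo=col[col>vmid+20]
        if len(up)and len(lo): a.append((u,up.max()+.5)); b.append((u,lo.min()-.5))
    A=plane(s,a,z)[:,:2];B=plane(s,b,z)[:,:2]
    la=np.polyfit(A[:,1],A[:,0],1); lb=np.polyfit(B[:,1],B[:,0],1)
    print("slopes",la,lb,"resid",np.std(A[:,0]-np.polyval(la,A[:,1])),np.std(B[:,0]-np.polyval(lb,B[:,1])))
    print("gap between lips at y=-.27",np.polyval(la,-.27)-np.polyval(lb,-.27))
    return la,lb,m
if __name__=="__main__":
    s=dict(np.load("w1.npz")); la,lb,m=fit(s,265,380,155)
    sl=(la[0]+lb[0])/2; yaw=-np.arctan(sl); print("yaw",yaw,np.degrees(yaw))
    # end wall inner and outer edge, rows 125..195
    i=[];o=[]
    for v in range(125,195):
        c=np.where(m[v,330:430])[0]+330
        i.append((c.min()-.5,v)); o.append((c.max()+.5,v))
    ex=np.array([np.cos(yaw),np.sin(yaw)]); ey=np.array([-np.sin(yaw),np.cos(yaw)])
    I=plane(s,i,.0775)[:,:2]; O=plane(s,o,.0775)[:,:2]
    yi,yo=np.median(I@ey),np.median(O@ey); print("wall thick (12 exp)",yi-yo)
    print("wall dir slope x-y:",np.polyfit(I[:,0],I[:,1],1)[0],np.polyfit(O[:,0],O[:,1],1)[0])
    yc=((yi+.106)+(yo+.118))/2
    # centreline
    mid=np.array([np.polyval((la+lb)/2,-.27),-.27]); xc=mid@ex
    C=xc*ex+yc*ey; print("case centre",C)
    for n,q in dict(piv=(.086,.116),mouth=(0,.108),c=(.08,-.118),d=(-.08,-.118)).items(): print(n,C+q[0]*ex+q[1]*ey)
    pv=C+.086*ex+.116*ey
    k=np.array([.6094,-.0999])-pv; print("knob r",np.hypot(*k),"latch",np.arctan2(k@ey,-k@ex))
    k=np.array([.5342,-.0431])-pv; print("tip r",np.hypot(*k),"latch",np.arctan2(k@ey,-k@ex))
    for th in np.arange(.5,2.15,.1):
        q=pv+.088*(-np.cos(th)*ex+np.sin(th)*ey); print(th.round(2),q.round(4))
E
python3 fit.py
```

```text
slopes [0.04989195 0.65781436] [0.04149143 0.52961792] resid 0.00010825799585645077 0.0004338643033790955
gap between lips at y=-.27 0.1259283003639572
yaw -0.045659932430464935 -2.616121421118156
wall thick (12 exp) 0.012928841380204559
wall dir slope x-y: -0.039716142682612636 -0.05284439477479511
case centre [ 0.58160276 -0.26511116]
piv [ 0.67280784 -0.15315745]
mouth [ 0.58653232 -0.15722372]
c [ 0.65613338 -0.38663971]
d [ 0.49630014 -0.37933665]
knob r 0.08280646382949361 latch 0.6529524261463753
tip r 0.17698806804015246 latch 0.6254242616004088
0.5 [ 0.5976 -0.1075]
0.6 [ 0.6025 -0.1002]
0.7 [ 0.6082 -0.0935]
0.8 [ 0.6144 -0.0873]
0.9 [ 0.6213 -0.0818]
1.0 [ 0.6287 -0.077 ]
1.1 [ 0.6365 -0.073 ]
1.2 [ 0.6447 -0.0698]
1.3 [ 0.6532 -0.0674]
1.4 [ 0.6618 -0.0658]
1.5 [ 0.6706 -0.0652]
1.6 [ 0.6794 -0.0654]
1.7 [ 0.6881 -0.0665]
1.8 [ 0.6967 -0.0685]
1.9 [ 0.705  -0.0713]
2.0 [ 0.713  -0.0749]
2.1 [ 0.7207 -0.0793]
```

```bash
python3 - <<'E'
from h import *
rows([(0.604,-0.0985,0.15,-0.05,55),(0.604,-0.0985,0.082,-0.05,55)])
E
```

```text
[0.001, -0.002, 0.002, 0.95, -10.74, 17.7, 55.0] n>= 5
[0.001, -0.002, 0.002, 0.93, -10.75, 24.5, 55.0] n>= 6
```

Call:
{"name": "drive_tool", "arguments": {
  "series": [
    [[0,0,0,0.95,-10.7,17.7,55],[0,0,0,0.95,-10.7,17.7,55],[0,0,0,0.95,-10.7,17.7,55],[0,0,0,0.95,-10.7,17.7,55],[0,0,0,0.95,-10.7,17.7,55],[0,0,0,0.95,-10.7,17.7,55],[0,0,0,0.95,-10.7,17.7,55],[0,0,0,0.95,-10.7,21,55],[0,0,0,0.95,-10.7,23,55],[0,0,0,0.95,-10.7,24.5,55],[0,0,0,0.95,-10.7,24.5,55],[0,0,0,0.95,-10.7,24.5,55],[0,0,0,0.95,-10.7,24.5,0],[0,0,0,0.95,-10.7,24.5,0],[0,0,0,0.95,-10.7,24.5,0],[0,0,0,0.95,-10.7,24.5,0],[0,0,0,0.95,-10.7,24.5,0]]
  ]
}}

```text
time: 3.75
tool_pos: [0.6039, -0.0983, 0.0822]
ee_rot: [-3.141, -0.002, -0.048]
wrist_force: [-0.1, -1.4, 1.6]
width: 0.0154
```

```bash
python3 - <<'E'
from h import *
st(); s=robot.snapshot("wrist"); cv2.imwrite("pics/w2.png",s["img"])
rows([(x,y,0.082,-0.05,0) for x,y in [(0.6082,-.0935),(.6213,-.0818),(.6365,-.073),(.6532,-.0674),(.6706,-.0652),(.6881,-.0665),(.705,-.0713),(.710,-.0737)]])
E
```

```text
t 3.75 [ 0.6039 -0.0983  0.0822] [-3.141e+00 -1.600e-03 -4.800e-02] F [-0.1 -1.4  1.6] w 0.0154
[-0.0, -0.002, 0.002, 0.4, -0.51, 0.02, 0.0] n>= 1
[-0.0, -0.002, 0.002, 1.65, -1.74, 0.02, 0.0] n>= 1
[-0.0, -0.002, 0.002, 3.13, -2.69, 0.03, 0.0] n>= 1
[-0.0, -0.002, 0.002, 4.77, -3.33, 0.03, 0.0] n>= 2
[-0.0, -0.002, 0.002, 6.5, -3.63, 0.03, 0.0] n>= 2
[-0.0, -0.002, 0.002, 8.25, -3.59, 0.04, 0.0] n>= 2
[-0.0, -0.002, 0.002, 9.96, -3.19, 0.04, 0.0] n>= 3
[-0.0, -0.002, 0.002, 10.47, -2.97, 0.04, 0.0] n>= 3
```

View pics/w2.png

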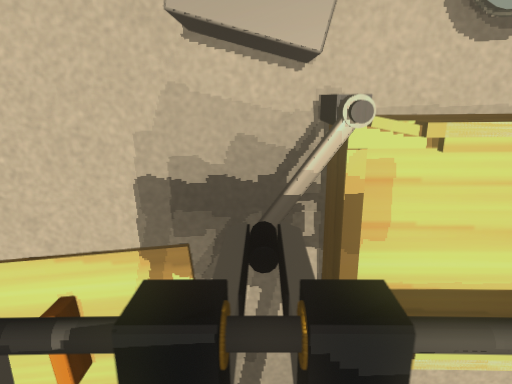

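Call:
{"name": "drive_tool", "arguments": {
  "series": [
    [[0,0,0,0.4,-0.5,0,0],[0,0,0,1,-1.15,0,0],[0,0,0,1.65,-1.75,0,0],[0,0,0,2.4,-2.25,0,0],[0,0,0,3.15,-2.7,0,0],[0,0,0,3.95,-3.05,0,0],[0,0,0,4.75,-3.35,0,0],[0,0,0,5.6,-3.5,0,0],[0,0,0,6.5,-3.65,0,0],[0,0,0,7.35,-3.65,0,0],[0,0,0,8.25,-3.6,0,0],[0,0,0,9.1,-3.4,0,0],[0,0,0,9.95,-3.2,0,0],[0,0,0,9.95,-3.2,0,0],[0,0,0,9.95,-3.2,0,0]]
  ]
}}

```text
time: 5.3
tool_pos: [0.7063, -0.0701, 0.0821]
ee_rot: [-3.14, -0.004, -0.047]
wrist_force: [2.6, 3.8, -1.8]
width: 0.0151
```

```bash
python3 - <<'E'
from h import *
st(); s=robot.snapshot("top"); big(s,(250,110,410,220),"t2.png",4)
s=robot.snapshot("wrist"); cv2.imwrite("pics/w3.png",s["img"])
E
```

```text
t 5.3 [ 0.7063 -0.0701  0.0821] [-3.1396 -0.0044 -0.0471] F [ 2.6  3.8 -1.8] w 0.0151
```

View pics/t2.png

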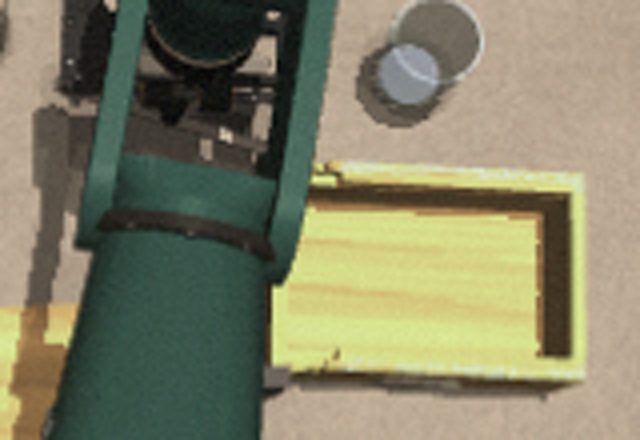

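View pics/w3.png

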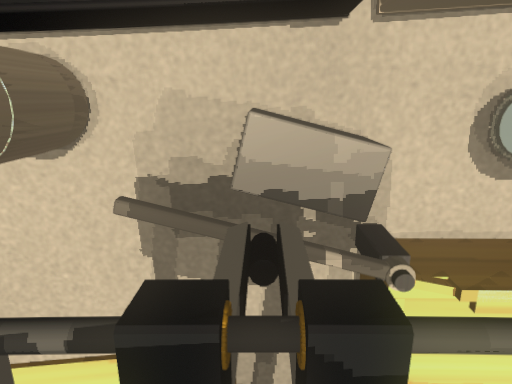

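Call:
{"name": "drive_tool", "arguments": {
  "series": [
    [[0,0,0,0,0,0,50],[0,0,0,0,0,0,50],[0,0,0,0,0,0,50],[0,0,0,0,0,-4,50],[0,0,0,0,0,-10,50],[0,0,0,0,0,-16,50],[0,0,0,0,0,-20,50],[0,0,0.05,-22,-40,-20,60],[0,0,0.05,-22,-40,-20,60],[0,0,0.05,-22,-40,-20,60],[0,0,0.05,-22,-40,-20,60],[0,0,0.05,-22,-40,-20,60],[0,0,0.05,-22,-40,-20,60],[0,0,0.05,-22,-40,-20,60],[0,0,0.05,-22,-40,-20,60],[0,0,0.05,-22,-40,-20,60],[0,0,0.05,-22,-40,-20,60],[0,0,0.05,-22,-40,-20,60],[0,0,0.05,-22,-40,-20,60],[0,0,0.05,-22,-40,-20,60]]
  ]
}}

```text
time: 7.4
tool_pos: [0.5052, 0.3377, 0.2821]
ee_rot: [-3.14, -0.004, -0.1]
wrist_force: [1.2, 0.1, 0.6]
width: 0.0565
```

```bash
python3 - <<'E'
from h import *
st(); s=robot.snapshot("wrist"); cv2.imwrite("pics/w4.png",s["img"]);np.savez("w4.npz",**{k:np.array(v) for k,v in s.items()})
s=robot.snapshot("top"); big(s,(80,110,410,270),"t4.png",2)
E
```

```text
t 7.4 [0.5052 0.3377 0.2821] [-3.14   -0.004  -0.0999] F [1.2 0.1 0.6] w 0.0565
```

View pics/w4.png

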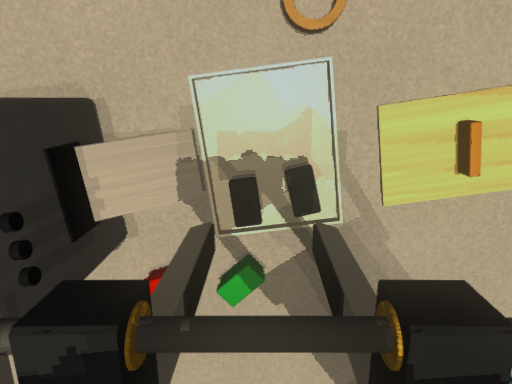

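View pics/t4.png

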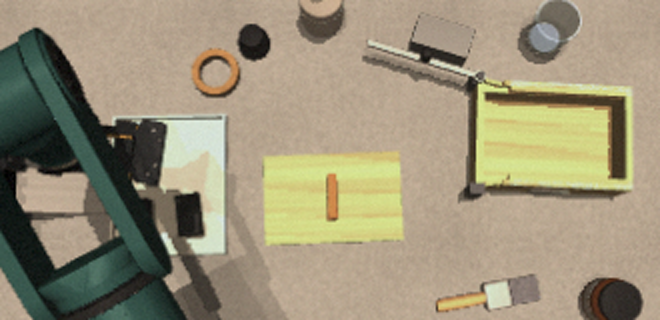

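```bash
cat > cans.py <<'E'
from h import *
def cans(s,tray=True,zlo=.03,zhi=.056,ztop=.046):
    P=cloud(s); Z=P[...,2]; hsv=cv2.cvtColor(s["img"],cv2.COLOR_BGR2HSV)
    m=(Z>zlo)&(Z<zhi)&(hsv[...,2]<75)
    m&=(P[...,0]>.39)&(P[...,0]<.64)&(P[...,1]>.21)&(P[...,1]<.45)
    n,l,stt,c=cv2.connectedComponentsWithStats(m.astype(np.uint8))
    for k in range(1,n):
        if stt[k,4]<150: continue
        mm=l==k; p=P[mm]; zt=np.median(p[:,2])
        cs,_=cv2.findContours(mm.astype(np.uint8),cv2.RETR_EXTERNAL,cv2.CHAIN_APPROX_NONE)
        w=plane(s,cs[0].reshape(-1,2),ztop)[:,:2]
        q=P[mm&(abs(Z-zt)<.003)][:,:2]
        print(stt[k],"ztop",zt.round(4),"contour",cv2.minAreaRect((w*1000).astype(np.float32)),"cloud",cv2.minAreaRect((q*1000).astype(np.float32)))
if __name__=="__main__":
    cans(dict(np.load("w4.npz")))
    s=robot.snapshot("top"); cans(s)
E
python3 cans.py
```

```text
[ 285  165   35   52 1313] ztop 0.046 contour ((461.97991943359375, 291.8487854003906), (65.3021011352539, 34.67478561401367), 7.4923787117004395) cloud ((460.5760803222656, 291.55181884765625), (63.008663177490234, 34.7452507019043), 7.6059889793396)
[ 229  177   33   50 1297] ztop 0.046 contour ((454.705078125, 366.372314453125), (65.21319580078125, 35.91359329223633), 1.876703143119812) cloud ((453.1025390625, 366.64288330078125), (63.2984733581543, 35.927242279052734), 1.8132848739624023)
[168 207  14  22 245] ztop 0.045 contour ((457.8795471191406, 286.51904296875), (64.31494140625, 37.285377502441406), 8.280474662780762) cloud ((457.8212585449219, 287.84771728515625), (63.04035568237305, 34.992488861083984), 9.05599308013916)
```

```bash
python3 - <<'E'
from h import *
rows([(0.461,0.2905,0.12,0.135,60),(0.461,0.2905,0.019,0.135,60),(0.461,0.2905,0.019,0.135,0),(0.461,.2905,.17,.135,0)])
E
```

```text
[-0.002, -0.004, -0.235, -3.96, 5.21, 16.18, 60.0] n>= 4
[-0.002, -0.004, -0.235, -4.0, 5.23, 26.28, 60.0] n>= 6
[-0.002, -0.004, -0.235, -4.0, 5.23, 26.28, 0.0] n>= 6
[-0.002, -0.004, -0.235, -3.94, 5.2, 11.18, 0.0] n>= 3
```

Call:
{"name": "drive_tool", "arguments": {
  "series": [
    [[0,0,-0.235,-4,5.2,16,60],[0,0,-0.235,-4,5.2,16,60],[0,0,-0.235,-4,5.2,16,60],[0,0,-0.235,-4,5.2,16,60],[0,0,-0.235,-4,5.2,16,60],[0,0,-0.235,-4,5.2,16,60],[0,0,-0.235,-4,5.2,19,60],[0,0,-0.235,-4,5.2,22,60],[0,0,-0.235,-4,5.2,25,60],[0,0,-0.235,-4,5.2,26.3,60],[0,0,-0.235,-4,5.2,26.3,60],[0,0,-0.235,-4,5.2,26.3,0],[0,0,-0.235,-4,5.2,26.3,0],[0,0,-0.235,-4,5.2,26.3,0],[0,0,-0.235,-4,5.2,26.3,0],[0,0,-0.235,-4,5.2,26.3,0]]
  ]
}}

```text
time: 9.15
tool_pos: [0.4624, 0.2915, 0.0209]
ee_rot: [-3.139, -0.008, 0.136]
wrist_force: [0.7, 0.9, 6.2]
width: 0.0358
```

```bash
python3 - <<'E'
from h import *
st(); s=robot.snapshot("wrist"); cv2.imwrite("pics/w5.png",s["img"])
e=(-0.046)
rows([(.461,.2905,.19,.135,0),(0.5795,-.310,.19,e,0),(0.5795,-.310,.10,e,0),(0.5795,-.310,.024,e,0)])
E
```

```text
t 9.15 [0.4624 0.2915 0.0209] [-3.1392 -0.0079  0.1355] F [0.7 0.9 6.2] w 0.0358
[-0.002, -0.008, 0.001, -0.02, 0.04, -16.91, 0.0] n>= 4
[-0.003, -0.008, 0.182, 3.6, 61.14, -17.03, 0.0] n>= 13
[-0.003, -0.008, 0.182, 3.53, 61.16, -8.03, 0.0] n>= 13
[-0.003, -0.008, 0.182, 3.47, 61.18, -0.43, 0.0] n>= 13
```

View pics/w5.png

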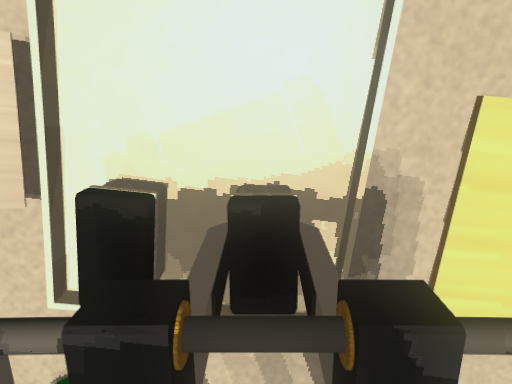

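Call:
{"name": "drive_tool", "arguments": {
  "series": [
    [[0,0,0,0,0,-3,0],[0,0,0,0,0,-7,0],[0,0,0,0,0,-12,0],[0,0,0,0,0,-17,0],[0,0,0,0,2,-17,0],[0,0,0.02,0.3,6,-17,0],[0,0,0.04,0.6,10,-17,0],[0,0,0.06,0.8,14,-17,0],[0,0,0.08,1.1,18.5,-17,0],[0,0,0.1,1.4,23,-17,0],[0,0,0.12,1.6,27.5,-17,0],[0,0,0.14,1.9,32,-17,0],[0,0,0.16,2.2,36.5,-17,0],[0,0,0.18,2.5,41,-17,0],[0,0,0.18,2.8,45.5,-17,0],[0,0,0.18,3,50,-17,0],[0,0,0.18,3.2,54.5,-17,0],[0,0,0.18,3.4,58,-17,0],[0,0,0.18,3.6,61.1,-17,0],[0,0,0.18,3.6,61.1,-17,0]]
  ]
}}

```text
time: 11.2
tool_pos: [0.5786, -0.3135, 0.1876]
ee_rot: [-3.138, -0.005, -0.049]
wrist_force: [-0.3, 1.0, -0.9]
width: 0.0358
```

```bash
python3 - <<'E'
from h import *
st(); s=robot.snapshot("wrist"); cv2.imwrite("pics/w6.png",s["img"])
e=(-0.046)
rows([(0.5795,-.310,.10,e,0),(0.5795,-.310,.026,e,0)])
E
```

```text
t 11.2 [ 0.5786 -0.3135  0.1876] [-3.138  -0.0048 -0.0492] F [-0.3  1.  -0.9] w 0.0358
[-0.005, -0.005, -0.001, 0.04, -0.07, 8.8, 0.0] n>= 2
[-0.005, -0.005, -0.001, -0.0, -0.03, 16.19, 0.0] n>= 4
```

View pics/w6.png

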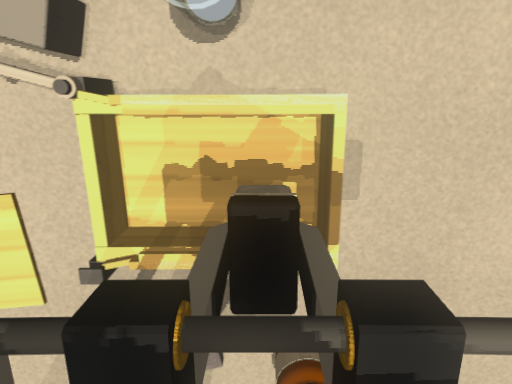

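Call:
{"name": "drive_tool", "arguments": {
  "series": [
    [[0,0,0,0,0,4,0],[0,0,0,0,0,8,0],[0,0,0,0,0,11.5,0],[0,0,0,0,0,14,0],[0,0,0,0,0,15.5,0],[0,0,0,0,0,16.2,0],[0,0,0,0,0,16.3,0],[0,0,0,0,0,16.3,0],[0,0,0,0,0,16.3,55],[0,0,0,0,0,16.3,55],[0,0,0,0,0,16.3,55],[0,0,0,0,0,15,55],[0,0,0,0,0,11,55],[0,0,0,0,0,6,55],[0,0,0,0,0,1,55],[0,0,0,0,0,-1,55],[0,0,0,0,0,-1,55]]
  ]
}}

```text
time: 12.95
tool_pos: [0.5807, -0.3126, 0.2052]
ee_rot: [3.141, -0.015, -0.047]
wrist_force: [-0.3, -0.6, 0.5]
width: 0.0514
```

```bash
python3 - <<'E'
from h import *
st(); s=robot.snapshot("wrist"); cv2.imwrite("pics/w7.png",s["img"])
s=robot.snapshot("top"); import cans; cans.cans(s)
rows([(.47,.25,.26,.03,60),(.4545,.366,.26,.03,60)])
E
```

```text
t 12.95 [ 0.5807 -0.3126  0.2052] [ 3.1407 -0.0153 -0.0473] F [-0.3 -0.6  0.5] w 0.0514
[143 210  13  20 250] ztop 0.0454 contour ((451.0810852050781, 363.6380615234375), (58.78377914428711, 36.980865478515625), 2.168821334838867) cloud ((451.11962890625, 364.8678283691406), (36.661624908447266, 58.33602523803711), 89.30242919921875)
[-0.005, -0.005, -0.077, -13.46, -55.57, -5.99, 60.0] n>= 12
[-0.005, -0.005, -0.077, -15.56, -67.08, -5.94, 60.0] n>= 14
```

View pics/w7.png

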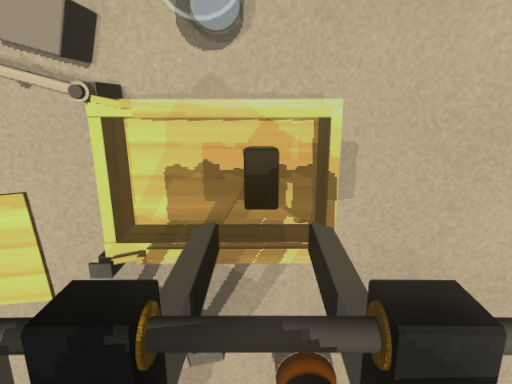

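Call:
{"name": "drive_tool", "arguments": {
  "series": [
    [[0,0,-0.077,-15.6,-67,-6,60],[0,0,-0.077,-15.6,-67,-6,60],[0,0,-0.077,-15.6,-67,-6,60],[0,0,-0.077,-15.6,-67,-6,60],[0,0,-0.077,-15.6,-67,-6,60],[0,0,-0.077,-15.6,-67,-6,60],[0,0,-0.077,-15.6,-67,-6,60],[0,0,-0.077,-15.6,-67,-6,60],[0,0,-0.077,-15.6,-67,-6,60],[0,0,-0.077,-15.6,-67,-6,60],[0,0,-0.077,-15.6,-67,-6,60],[0,0,-0.077,-15.6,-67,-6,60],[0,0,-0.077,-15.6,-67,-6,60],[0,0,-0.077,-15.6,-67,-6,60],[0,0,-0.077,-15.6,-67,-6,60],[0,0,-0.077,-15.6,-67,-6,60],[0,0,-0.077,-15.6,-67,-6,60],[0,0,-0.077,-15.6,-67,-6,60]]
  ]
}}

```text
time: 14.85
tool_pos: [0.4543, 0.3636, 0.2597]
ee_rot: [-3.138, -0.004, 0.027]
wrist_force: [0.2, -0.5, 0.8]
width: 0.0565
```

```bash
python3 - <<'E'
from h import *
st(); s=robot.snapshot("wrist"); cv2.imwrite("pics/w8.png",s["img"])
import cans; cans.cans(s)
rows([(.455,.366,.12,.03,60),(.455,.366,.019,.03,60)])
E
```

```text
t 14.85 [0.4543 0.3636 0.2597] [-3.1381 -0.0043  0.0275] F [ 0.2 -0.5  0.8] w 0.0565
[ 246  139   30   53 1547] ztop 0.046 contour ((453.3869323730469, 367.3421325683594), (63.21487045288086, 34.43020248413086), 2.1311275959014893) cloud ((453.0335693359375, 367.38690185546875), (63.34931564331055, 34.649871826171875), 2.140903949737549)
[-0.004, -0.005, -0.003, -0.01, -0.17, 14.01, 60.0] n>= 3
[-0.004, -0.005, -0.003, -0.05, -0.13, 24.11, 60.0] n>= 5
```

View pics/w8.png

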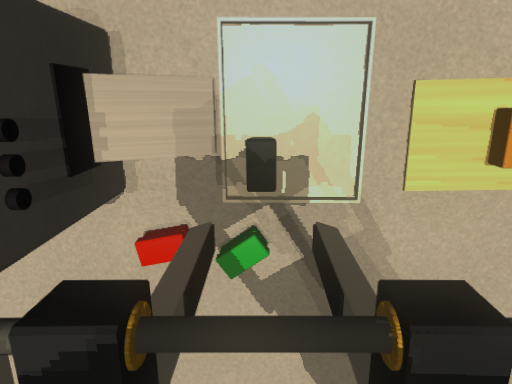

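Call:
{"name": "drive_tool", "arguments": {
  "series": [
    [[0,0,0.01,0,-0.3,5,60],[0,0,0.01,0,-0.3,10,60],[0,0,0.01,0,-0.3,15,60],[0,0,0.01,0,-0.3,19,60],[0,0,0.01,0,-0.3,22,60],[0,0,0.01,0,-0.3,24,60],[0,0,0.01,0,-0.3,24.1,60],[0,0,0.01,0,-0.3,24.1,60],[0,0,0.01,0,-0.3,24.1,0],[0,0,0.01,0,-0.3,24.1,0],[0,0,0.01,0,-0.3,24.1,0],[0,0,0.01,0,-0.3,24.1,0],[0,0,0.01,0,-0.3,24.1,0]]
  ]
}}

```text
time: 16.2
tool_pos: [0.4564, 0.3681, 0.0208]
ee_rot: [-3.137, -0.007, 0.018]
wrist_force: [-0.3, -1.2, 6.2]
width: 0.0357
```

```bash
python3 - <<'E'
from h import *
st(); s=robot.snapshot("wrist"); cv2.imwrite("pics/w9.png",s["img"])
e=(-0.046)
rows([(.4545,.367,.19,.03,0),(0.5837,-.220,.19,e,0),(0.5837,-.220,.026,e,0)])
E
```

```text
t 16.2 [0.4564 0.3681 0.0208] [-3.1365 -0.0074  0.0176] F [-0.3 -1.2  6.2] w 0.0357
[-0.005, -0.007, -0.012, -0.07, 0.02, -16.92, 0.0] n>= 4
[-0.005, -0.007, 0.064, 11.81, 58.94, -17.13, 0.0] n>= 13
[-0.005, -0.007, 0.064, 11.69, 59.02, -0.73, 0.0] n>= 13
```

View pics/w9.png

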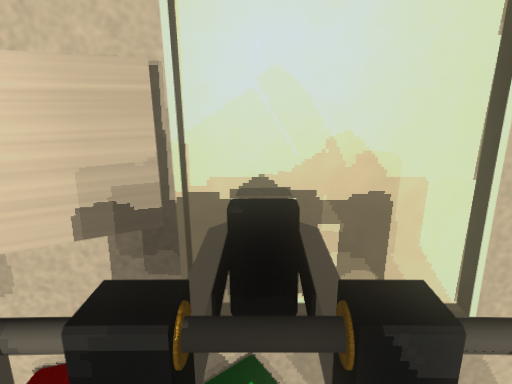

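Call:
{"name": "drive_tool", "arguments": {
  "series": [
    [[0,0,0,0,0,-3,0],[0,0,0,0,0,-7,0],[0,0,0,0,0,-12,0],[0,0,0,0,0,-17,0],[0,0,0,0.4,2,-17,0],[0,0,0.01,1.2,6,-17,0],[0,0,0.02,2,10,-17,0],[0,0,0.03,2.8,14,-17,0],[0,0,0.04,3.7,18.5,-17,0],[0,0,0.05,4.6,23,-17,0],[0,0,0.06,5.5,27.5,-17,0],[0,0,0.06,6.4,32,-17,0],[0,0,0.06,7.3,36.5,-17,0],[0,0,0.06,8.2,41,-17,0],[0,0,0.06,9.1,45.5,-17,0],[0,0,0.06,10,50,-17,0],[0,0,0.06,10.9,54.5,-17,0],[0,0,0.06,11.6,57.5,-17,0],[0,0,0.06,11.8,58.9,-17,0],[0,0,0.06,11.8,58.9,-17,0]]
  ]
}}

```text
time: 18.25
tool_pos: [0.5832, -0.2207, 0.1874]
ee_rot: [-3.135, -0.005, -0.045]
wrist_force: [-0.2, -0.4, -1.0]
width: 0.0357
```

```bash
python3 - <<'E'
from h import *
st(); s=robot.snapshot("wrist"); cv2.imwrite("pics/w10.png",s["img"])
e=(-0.046)
rows([(0.5837,-.220,.026,e,0)])
E
```

```text
t 18.25 [ 0.5832 -0.2207  0.1874] [-3.135  -0.0051 -0.0447] F [-0.2 -0.4 -1. ] w 0.0357
[-0.007, -0.006, 0.003, -0.04, 0.21, 16.19, 0.0] n>= 4
```

View pics/w10.png

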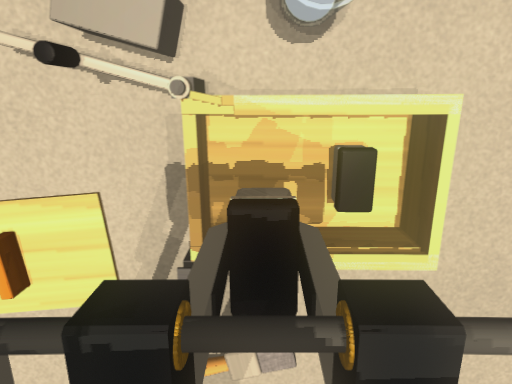

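Call:
{"name": "drive_tool", "arguments": {
  "series": [
    [[-0.007,-0.006,0,0,0.1,4,0],[-0.007,-0.006,0,0,0.2,8,0],[-0.007,-0.006,0,0,0.2,11.5,0],[-0.007,-0.006,0,0,0.2,14,0],[-0.007,-0.006,0,0,0.2,15.5,0],[-0.007,-0.006,0,0,0.2,16.2,0],[-0.007,-0.006,0,0,0.2,16.3,0],[-0.007,-0.006,0,0,0.2,16.3,0],[-0.007,-0.006,0,0,0.2,16.3,55],[-0.007,-0.006,0,0,0.2,16.3,55],[-0.007,-0.006,0,0,0.2,16.3,55],[-0.007,-0.006,0,0,0.2,15,55],[-0.007,-0.006,0,0,0.2,11,55],[-0.007,-0.006,0,0,0.2,6,55],[-0.007,-0.006,0,0,0.2,1,55],[-0.007,-0.006,0,0,0.2,-6,55],[-0.007,-0.006,0,0,0.2,-10,55],[-0.007,-0.006,0,0,0.2,-12,55],[-0.007,-0.006,0,0,0.2,-12,55],[-0.007,-0.006,0,0,0.2,-12,55]]
  ]
}}

```text
time: 20.3
tool_pos: [0.5826, -0.222, 0.3095]
ee_rot: [3.141, -0.002, -0.043]
wrist_force: [-0.1, -0.9, -0.7]
width: 0.0515
```

```bash
python3 - <<'E'
from h import *
st(); s=robot.snapshot("wrist"); cv2.imwrite("pics/w11.png",s["img"]);np.savez("w11.npz",**{k:np.array(v) for k,v in s.items()})
s=robot.snapshot("top");big(s,(80,110,410,270),"t11.png",2)
rows([(0.48,.06,.29,-0.03,60),(0.49,.07,.2,0.04,60)])
E
```

```text
t 20.3 [ 0.5826 -0.222   0.3095] [ 3.1406e+00 -2.3000e-03 -4.3000e-02] F [-0.1 -0.9 -0.7] w 0.0515
[-0.002, 0.003, -0.013, -11.38, -27.7, 1.68, 60.0] n>= 6
[-0.002, 0.003, -0.083, -10.4, -28.73, 10.68, 60.0] n>= 7
```

View pics/w11.png

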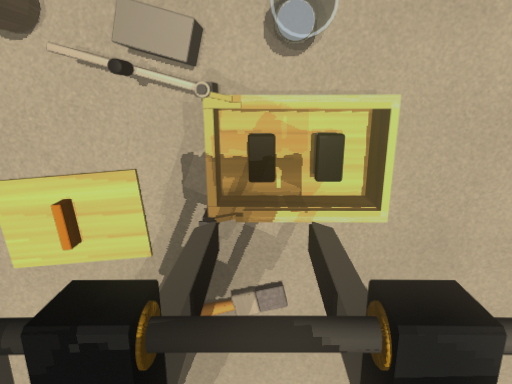

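View pics/t11.png

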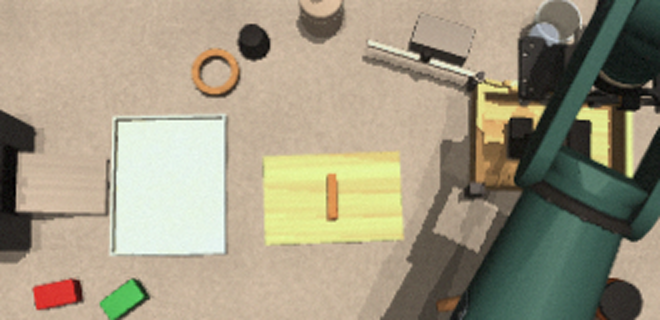

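```bash
python3 - <<'E'
from fit import *
s=dict(np.load("w11.npz")); la,lb,m=fit(s,250,365,158)
sl=(la[0]+lb[0])/2; 
for sl in (la[0],lb[0],(la[0]+lb[0])/2):
    yaw=-np.arctan(sl)
    i=[];o=[]
    for v in range(130,195):
        c=np.where(m[v,330:430])[0]+330
        i.append((c.min()-.5,v)); o.append((c.max()+.5,v))
    ex=np.array([np.cos(yaw),np.sin(yaw)]); ey=np.array([-np.sin(yaw),np.cos(yaw)])
    I=plane(s,i,.0775)[:,:2]; O=plane(s,o,.0775)[:,:2]
    yi,yo=np.median(I@ey),np.median(O@ey)
    mid=np.array([np.polyval((la+lb)/2,-.25),-.25]); xc=mid@ex
    C=xc*ex+((yi+.106)+(yo+.118))/2*ey
    print("yaw",yaw,"C",C,"thick",yi-yo,"midline x at y=-.08,-.15,-.25:",[np.polyval((la+lb)/2,q) for q in(-.08,-.15,-.25)])
print(np.polyfit(I[:,0],I[:,1],1)[0],np.polyfit(O[:,0],O[:,1],1)[0])
E
```

```text
slopes [0.04468223 0.65663804] [0.04295948 0.53064183] resid 2.345327527367116e-05 0.0001273873933198294
gap between lips at y=-.27 0.12553106146657522
yaw -0.044652527257636285 C [ 0.58199676 -0.26539667] thick 0.012393339548666504 midline x at y=-.08,-.15,-.25: [np.float64(0.5901342677309113), np.float64(0.5870668078874646), np.float64(0.5826847223968266)]
yaw -0.042933083819348454 C [ 0.5820237  -0.26538718] thick 0.012405737665779182 midline x at y=-.08,-.15,-.25: [np.float64(0.5901342677309113), np.float64(0.5870668078874646), np.float64(0.5826847223968266)]
yaw -0.04379283792741748 C [ 0.58201035 -0.26538929] thick 0.012408396394283594 midline x at y=-.08,-.15,-.25: [np.float64(0.5901342677309113), np.float64(0.5870668078874646), np.float64(0.5826847223968266)]
-0.0437955665523447 -0.04211551858450721
```

Call:
{"name": "drive_tool", "arguments": {
  "series": [
    [[0,0,-0.04,-10.4,-28,3,60],[0,0,-0.04,-10.4,-28,3,60],[0,0,-0.04,-10.4,-28,3,60],[0,0,-0.04,-10.4,-28,3,60],[0,0,-0.04,-10.4,-28,3,60],[0,0,-0.04,-10.4,-28,3,60],[0,0,-0.04,-10.4,-28,3,60],[0,0,-0.04,-10.4,-28,3,60],[0,0,-0.04,-10.4,-28,3,60],[0,0,-0.04,-10.4,-28,3,60]]
  ]
}}

```text
time: 21.4
tool_pos: [0.4902, 0.0613, 0.2761]
ee_rot: [-3.14, 0.005, -0.005]
wrist_force: [-0.3, -0.3, 0.3]
width: 0.0566
```

```bash
python3 - <<'E'
from h import *
st(); s=robot.snapshot("wrist"); cv2.imwrite("pics/w12.png",s["img"]);np.savez("w12.npz",**{k:np.array(v) for k,v in s.items()})
P=cloud(s);Z=P[...,2];hsv=cv2.cvtColor(s["img"],cv2.COLOR_BGR2HSV)
def rect(name,m,zz):
    m=m.astype(np.uint8); n,l,stt,c=cv2.connectedComponentsWithStats(m)
    k=1+np.argmax(stt[1:,4]); mm=(l==k)
    cs,_=cv2.findContours(mm.astype(np.uint8),cv2.RETR_EXTERNAL,cv2.CHAIN_APPROX_NONE)
    c=max(cs,key=cv2.contourArea).reshape(-1,2)
    w=plane(s,c,zz)[:,:2]; print(name,mm.sum(),stt[k],"z",np.nanmedian(Z[mm]).round(4),cv2.minAreaRect((w*1000).astype(np.float32)))
rng=(P[...,0]>.38)&(P[...,0]<.6)&(P[...,1]>-.07)&(P[...,1]<.21)
rect("lid",rng&(Z<.045)&(Z>.003)&(hsv[...,1]>60),.006)
rect("griptop",rng&(Z>.033)&(Z<.039),.036)
rect("griptop",rng&(Z>.031)&(Z<.041),.036)
E
```

```text
t 21.4 [0.4902 0.0613 0.2761] [-3.1403  0.0046 -0.0052] F [-0.3 -0.3  0.3] w 0.0566
lid 16513 [  170    97   168   110 16513] z 0.0062 ((490.4635314941406, 71.24937438964844), (141.18798828125, 216.7427978515625), 2.5991427898406982)
griptop 595 [249 130  14  55 595] z 0.036 ((491.9439697265625, 70.71363067626953), (69.21830749511719, 13.910263061523438), 2.519024133682251)
griptop 600 [249 130  14  55 600] z 0.036 ((491.9703369140625, 70.68873596191406), (69.28533172607422, 13.944905281066895), 2.5968892574310303)
```

View pics/w12.png

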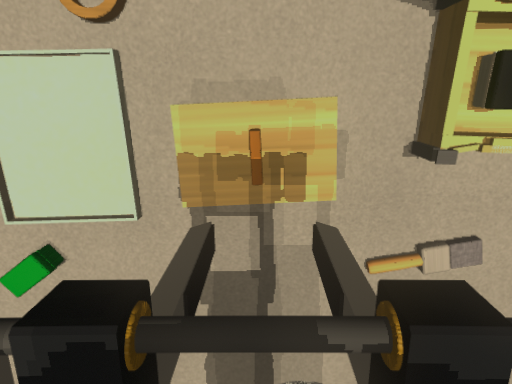

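```bash
python3 - <<'E'
from h import *
rows([(0.4915,.071,.08,0.045,40),(0.4915,.071,.011,0.045,40)])
E
```

```text
[-0.002, 0.004, -0.05, 0.2, -0.95, 19.63, 40.0] n>= 4
[-0.002, 0.004, -0.05, 0.23, -0.94, 26.53, 40.0] n>= 6
```

Call:
{"name": "drive_tool", "arguments": {
  "series": [
    [[0,0.004,-0.05,0.2,-0.95,5,40],[0,0.004,-0.05,0.2,-0.95,10,40],[0,0.004,-0.05,0.2,-0.95,15,40],[0,0.004,-0.05,0.2,-0.95,19.5,40],[0,0.004,-0.05,0.2,-0.95,22.5,40],[0,0.004,-0.05,0.2,-0.95,24.5,40],[0,0.004,-0.05,0.2,-0.95,26,40],[0,0.004,-0.05,0.2,-0.95,26.5,40],[0,0.004,-0.05,0.2,-0.95,26.5,40],[0,0.004,-0.05,0.2,-0.95,26.5,0],[0,0.004,-0.05,0.2,-0.95,26.5,0],[0,0.004,-0.05,0.2,-0.95,26.5,0],[0,0.004,-0.05,0.2,-0.95,26.5,0],[0,0.004,-0.05,0.2,-0.95,26.5,0]]
  ]
}}

```text
time: 22.85
tool_pos: [0.4919, 0.0712, 0.0122]
ee_rot: [-3.14, -0.002, 0.045]
wrist_force: [0.8, 0.5, 3.3]
width: 0.0136
```

```bash
python3 - <<'E'
from h import *
o=st(); s=robot.snapshot("wrist"); cv2.imwrite("pics/w13.png",s["img"])
print("lift"); rows([(o["tool_pos"][0],o["tool_pos"][1],.13,.045,0)])
E
```

```text
t 22.85 [0.4919 0.0712 0.0122] [-3.1401e+00 -1.5000e-03  4.4700e-02] F [0.8 0.5 3.3] w 0.0136
lift
[-0.001, -0.002, -0.0, 0.02, -0.02, -11.77, 0.0] n>= 3
```

View pics/w13.png

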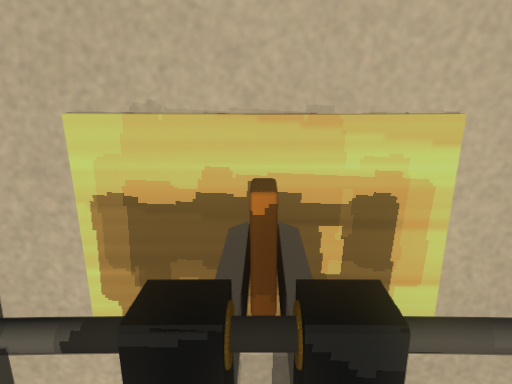

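Call:
{"name": "drive_tool", "arguments": {
  "series": [
    [[0,0,0,0,0,-1,0],[0,0,0,0,0,-3,0],[0,0,0,0,0,-6,0],[0,0,0,0,0,-9,0],[0,0,0,0,0,-11,0],[0,0,0,0,0,-12,0],[0,0,0,0,0,-12,0],[0,0,0,0,0,-12,0]]
  ]
}}

```text
time: 23.7
tool_pos: [0.4909, 0.071, 0.131]
ee_rot: [-3.14, 0.001, 0.045]
wrist_force: [-0.8, 0.4, -2.8]
width: 0.0138
```

```bash
python3 - <<'E'
from h import *
o=st(); s=robot.snapshot("wrist"); cv2.imwrite("pics/w14.png",s["img"])
s=robot.snapshot("scene"); big(s,(90,140,330,270),"s14.png",3)
rows([(.5904,-.0736,.132,-.0438,0)])
E
```

```text
t 23.7 [0.4909 0.071  0.131 ] [-3.1401e+00  7.0000e-04  4.4700e-02] F [-0.8  0.4 -2.8] w 0.0138
[-0.001, 0.002, 0.089, 9.33, 14.89, -0.21, 0.0] n>= 4
```

View pics/w14.png

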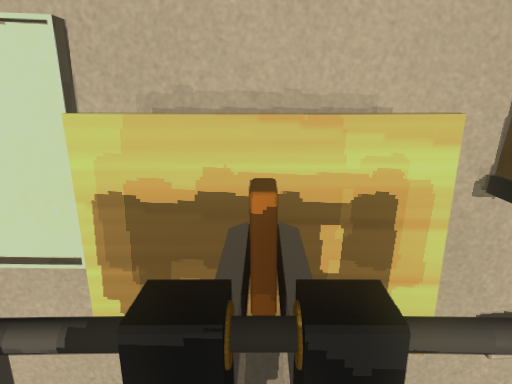

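View pics/s14.png

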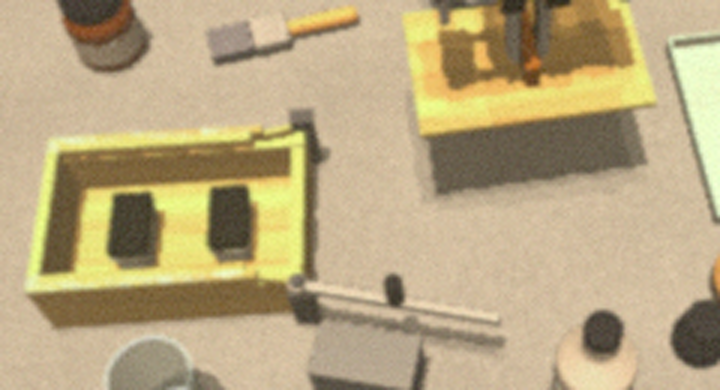

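Lid level in the grip (not moved in the wrist view); two cans stand in the case, latch open. Carry to the mouth.

Call:
{"name": "drive_tool", "arguments": {
  "series": [
    [[0,0,0.01,0.9,1.5,0,0],[0,0,0.02,2.2,3.5,0,0],[0,0,0.035,3.5,5.5,0,0],[0,0,0.05,4.7,7.5,0,0],[0,0,0.065,6,9.5,0,0],[0,0,0.075,7.2,11.5,0,0],[0,0,0.085,8.3,13.2,0,0],[0,0.001,0.089,9,14.4,0,0],[0,0.001,0.089,9.3,14.9,0,0],[0,0.001,0.089,9.3,14.9,0,0],[0,0.001,0.089,9.3,14.9,0,0]]
  ]
}}

```text
time: 24.9
tool_pos: [0.5897, -0.0733, 0.1296]
ee_rot: [-3.14, 0.002, -0.044]
wrist_force: [0.2, 1.4, -1.9]
width: 0.0138
```

```bash
python3 - <<'E'
from h import *
o=st(); s=robot.snapshot("wrist"); cv2.imwrite("pics/w15.png",s["img"]);np.savez("w15.npz",**{k:np.array(v) for k,v in s.items()})
s=robot.snapshot("scene"); big(s,(90,140,330,270),"s15.png",3)
rows([(.5904,-.0736,.085,-.0438,0),(.5904,-.0736,.077,-.0438,0)])
E
```

```text
t 24.9 [ 0.5897 -0.0733  0.1296] [-3.1397e+00  2.1000e-03 -4.3900e-02] F [ 0.2  1.4 -1.9] w 0.0138
[-0.002, 0.001, 0.001, 0.07, 0.07, 4.5, 0.0] n>= 1
[-0.002, 0.001, 0.001, 0.07, 0.07, 5.3, 0.0] n>= 2
```

View pics/w15.png

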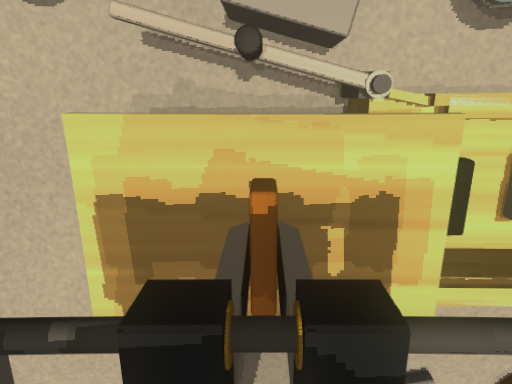

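View pics/s15.png

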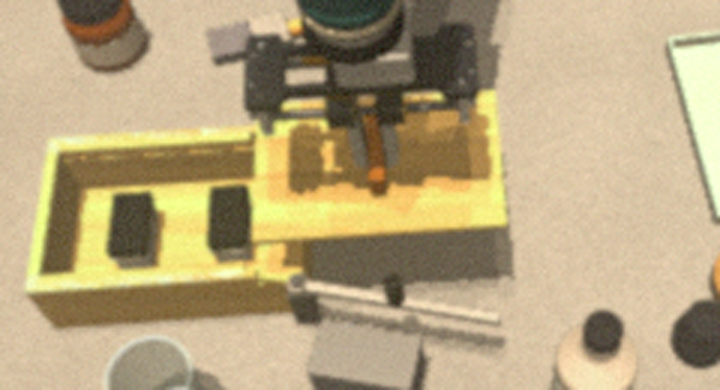

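```bash
python3 - <<'E'
from h import *
s=dict(np.load("w15.npz")); P=cloud(s)
print([P[v,u].round(4).tolist() for u,v in [(120,130),(400,130),(430,290),(110,290)]])
z=.1236
A=plane(s,[(64,113.5),(464,113.5)],z); print(A*1000, np.degrees(np.arctan2(A[1,0]-A[0,0],A[0,1]-A[1,1])), np.hypot(*(A[0]-A[1])[:2]))
yaw=-.0438; ex=np.array([np.cos(yaw),np.sin(yaw)]); ey=np.array([-np.sin(yaw),np.cos(yaw)])
m=A.mean(0)[:2]-.07*ex; print("lid centre",m,"case coords",(m-[.582,-.2654])@ex,(m-[.582,-.2654])@ey)
E
```

```text
[[0.6537, 0.0016, 0.1236], [0.6471, -0.1502, 0.1235], [0.5475, -0.175, 0.1233], [0.5559, 0.0235, 0.1231]]
[[ 663.47796118   29.68824057  123.6       ]
 [ 654.17163755 -183.09810561  123.6       ]] -2.504265381245797 0.2129897574532315
lid centre [ 0.58889193 -0.07363991] case coords -0.0015110823440780425 0.1918779467423584
```

Call:
{"name": "drive_tool", "arguments": {
  "series": [
    [[0,0,0,0.12,0,1.5,0],[0,0,0,0.12,0,3,0],[0,0,0,0.12,0,4.2,0],[0,0,0,0.12,0,5,0],[0,0,0,0.12,0,5.3,0],[0,0,0,0.12,0,5.3,0],[0,0,0,0.12,0,5.3,0]]
  ]
}}

```text
time: 25.7
tool_pos: [0.5913, -0.0731, 0.0775]
ee_rot: [-3.14, 0.0, -0.043]
wrist_force: [0.1, -0.4, -1.3]
width: 0.0135
```

```bash
cat > chk.py <<'E'
from h import *
import sys
o=st(); s=robot.snapshot("wrist"); cv2.imwrite(f"pics/w{sys.argv[1]}.png",s["img"])
s2=robot.snapshot("scene"); big(s2,(90,140,330,270),f"s{sys.argv[1]}.png",3)
yaw=-.0438; ex=np.array([np.cos(yaw),np.sin(yaw)]); ey=np.array([-np.sin(yaw),np.cos(yaw)])
d=o["tool_pos"][:2]-[.582,-.2654]; print("tcp in case x,y",(d@ex).round(4),(d@ey).round(4),"z",o["tool_pos"][2].round(4))
P=cloud(s); print([P[v,u].round(4).tolist() for u,v in [(120,130),(400,130),(430,270),(110,270)]])
E
python3 chk.py 16
```

```text
t 25.7 [ 0.5913 -0.0731  0.0775] [-3.1401e+00  3.0000e-04 -4.3400e-02] F [ 0.1 -0.4 -1.3] w 0.0135
tcp in case x,y 0.0009 0.1926 z 0.0775
[[0.6552, 0.0021, 0.071], [0.6488, -0.1497, 0.0718], [0.5631, -0.1735, 0.0713], [0.5713, 0.0214, 0.0711]]
```

View pics/w16.png

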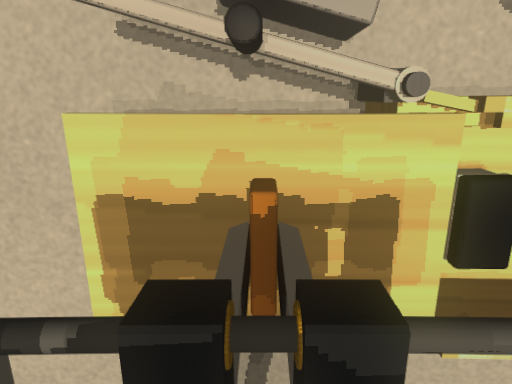

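View pics/s16.png

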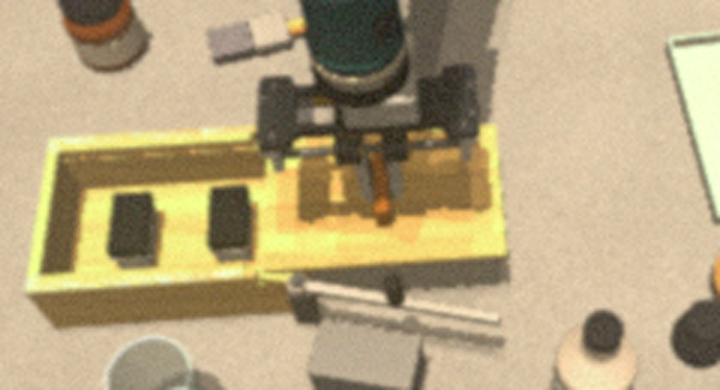

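Call:
{"name": "drive_tool", "arguments": {
  "series": [
    [[0,0,0,0,0,0.1,0],[0,0,0,0,0,0.17,0],[0,0,0,0,0.5,0.17,0],[0,0,0,0,1,0.17,0],[0,0,0,0,1.5,0.17,0],[0,0,0,0,2,0.17,0],[0,0,0,0,2.5,0.17,0],[0,0,0,0,3,0.17,0],[0,0,0,0,3.5,0.17,0],[0,0,0,0,4,0.17,0],[0,0,0,0,4,0.17,0]]
  ]
}}

```text
time: 26.9
tool_pos: [0.5898, -0.1138, 0.0761]
ee_rot: [-3.14, -0.0, -0.044]
wrist_force: [-0.5, -0.2, -2.2]
width: 0.0137
```

```bash
python3 chk.py 17
```

```text
t 26.9 [ 0.5898 -0.1138  0.0761] [-3.1405e+00 -3.0000e-04 -4.4200e-02] F [-0.5 -0.2 -2.2] w 0.0137
tcp in case x,y 0.0011 0.1518 z 0.0761
[[0.6538, -0.0392, 0.0707], [0.6471, -0.1906, 0.0705], [0.5618, -0.214, 0.0705], [0.5699, -0.0195, 0.0699]]
```

View pics/w17.png

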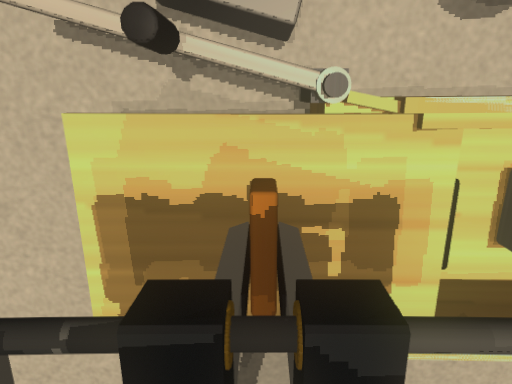

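View pics/s17.png

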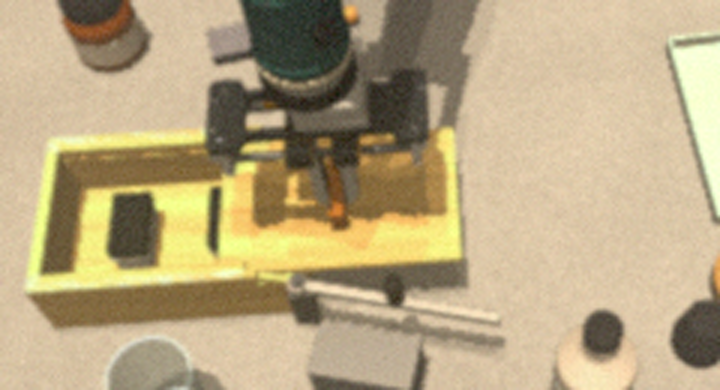

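Call:
{"name": "drive_tool", "arguments": {
  "series": [
    [[0,0,0,0,0.6,0.05,0],[0,0,0,0,1.3,0.05,0],[0,0,0,0,2,0.05,0],[0,0,0,0,2.7,0.05,0],[0,0,0,0,3.4,0.05,0],[0,0,0,0,4.1,0.05,0],[0,0,0,0,4.8,0.05,0],[0,0,0,0,5.5,0.05,0],[0,0,0,0,6.2,0.05,0],[0,0,0,0,7,0.05,0],[0,0,0,0,7,0.05,0]]
  ]
}}

```text
time: 28.1
tool_pos: [0.5866, -0.1843, 0.0754]
ee_rot: [-3.14, -0.0, -0.045]
wrist_force: [-0.1, -0.1, -1.5]
width: 0.0136
```

```bash
python3 chk.py 18
```

```text
t 28.1 [ 0.5866 -0.1843  0.0754] [-3.1405e+00 -2.0000e-04 -4.4800e-02] F [-0.1 -0.1 -1.5] w 0.0136
tcp in case x,y 0.0011 0.0813 z 0.0754
[[0.6507, -0.1094, 0.0694], [0.6438, -0.2614, 0.069], [0.5579, -0.285, 0.0687], [0.567, -0.0901, 0.0696]]
```

View pics/w18.png

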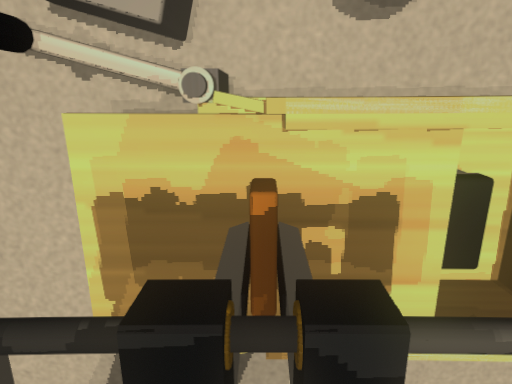

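View pics/s18.png

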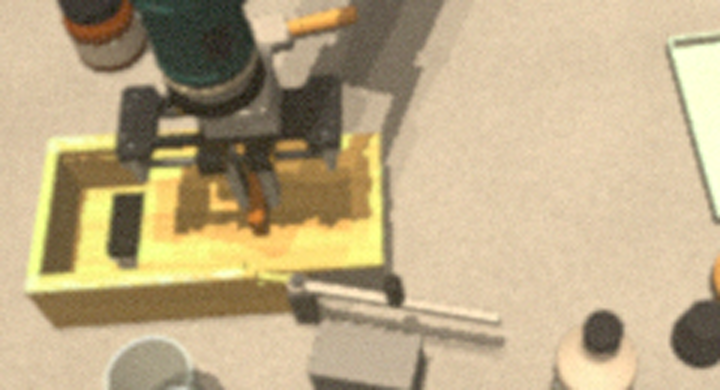

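Call:
{"name": "drive_tool", "arguments": {
  "series": [
    [[0,0,0,0,0.6,0,0],[0,0,0,0,1.3,0,0],[0,0,0,0,2,0,0],[0,0,0,0,2.7,0,0],[0,0,0,0,3.4,0,0],[0,0,0,0,4.1,0,0],[0,0,0,0,4.8,0,0],[0,0,0,0,5.5,0,0],[0,0,0,0,6.2,0,0],[0,0,0,0,6.8,0,0],[0,0,0,0,7.2,0,0],[0,0,0,0,7.5,0,0],[0,0,0,0,7.5,0,0]]
  ]
}}

```text
time: 29.5
tool_pos: [0.5833, -0.2584, 0.0753]
ee_rot: [-3.14, -0.0, -0.044]
wrist_force: [-0.0, -0.4, -2.3]
width: 0.0137
```

```bash
python3 chk.py 19
```

```text
t 29.5 [ 0.5833 -0.2584  0.0753] [-3.1397e+00 -2.0000e-04 -4.4400e-02] F [-0.  -0.4 -2.3] w 0.0137
tcp in case x,y 0.001 0.007 z 0.0753
[[0.6473, -0.1836, 0.0694], [0.6407, -0.3351, 0.0698], [0.5549, -0.359, 0.0687], [0.5636, -0.1642, 0.0694]]
```

View pics/w19.png

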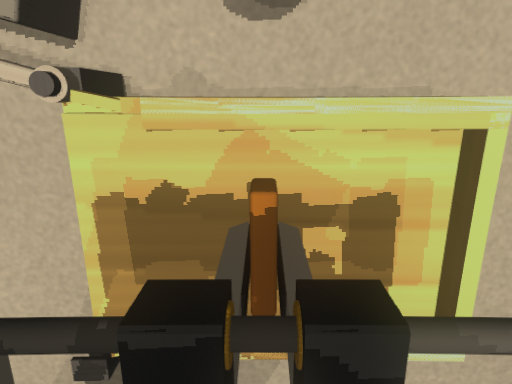

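Call:
{"name": "drive_tool", "arguments": {
  "series": [
    [[0,0,0,0,0.2,0.05,0],[0,0,0,0,0.4,0.05,0],[0,0,0,0,0.5,0.05,0],[0,0,0,0,0.6,0.05,0],[0,0,0,0,0.7,0.05,0],[0,0,0,0,0.8,0.05,0],[0,0,0,0,0.8,0.05,0]]
  ]
}}

```text
time: 30.3
tool_pos: [0.5831, -0.2658, 0.0748]
ee_rot: [-3.139, -0.0, -0.044]
wrist_force: [0.0, 0.8, -1.1]
width: 0.0141
```

```bash
python3 chk.py 20
```

```text
t 30.3 [ 0.5831 -0.2658  0.0748] [-3.1389e+00 -3.0000e-04 -4.4000e-02] F [ 0.   0.8 -1.1] w 0.0141
tcp in case x,y 0.0011 -0.0003 z 0.0748
[[0.6469, -0.19, 0.067], [0.6405, -0.3425, 0.069], [0.5552, -0.3659, 0.0691], [0.5631, -0.1713, 0.0685]]
```

Call:
{"name": "drive_tool", "arguments": {
  "series": [
    [[0,0,0,0,0.1,0.05,0],[0,0,0,0,0.2,0.05,0],[0,0,0,0,0.25,0.05,0],[0,0,0,0,0.25,0.05,0]]
  ]
}}

```text
time: 30.8
tool_pos: [0.5831, -0.2658, 0.0747]
ee_rot: [-3.135, 0.0, -0.043]
wrist_force: [-0.1, 6.4, 1.4]
width: 0.0141
```

```bash
python3 chk.py 21
```

```text
t 30.8 [ 0.5831 -0.2658  0.0747] [-3.1349e+00  1.0000e-04 -4.2800e-02] F [-0.1  6.4  1.4] w 0.0141
tcp in case x,y 0.0011 -0.0003 z 0.0747
[[0.6469, -0.1902, 0.0677], [0.6404, -0.3431, 0.067], [0.5554, -0.3659, 0.0687], [0.5632, -0.1715, 0.0691]]
```

View pics/w21.png

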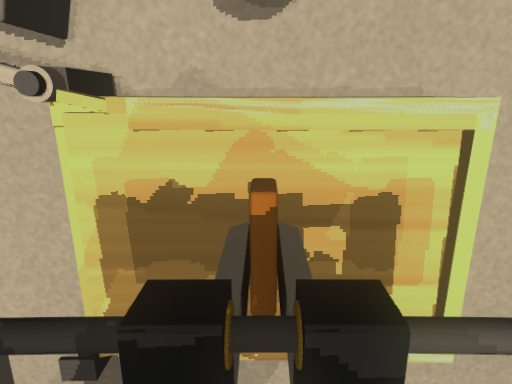

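Call:
{"name": "drive_tool", "arguments": {
  "series": [
    [[0,0,0,0,0.3,0.05,0],[0,0,0,0,0.5,0.05,0],[0,0,0,0,0.5,0.05,0],[0,0,0,0,0.2,0.05,0],[0,0,0,0,0,0.05,40],[0,0,0,0,0,0.05,40],[0,0,0,0,0,0.05,40],[0,0,0,0,0,-2,40],[0,0,0,0,0,-6,40],[0,0,0,0,0,-11,40],[0,0,0,0,0,-16,40],[0,0,0,0,-3,-21,40],[0,0,0,0,-6,-25,40],[0,0,0,0,-10,-25,40],[0,0,0,0,-10,-25,40],[0,0,0,0,-10,-25,40]]
  ]
}}

```text
time: 32.5
tool_pos: [0.5875, -0.1673, 0.326]
ee_rot: [-3.136, -0.001, -0.042]
wrist_force: [-0.7, 0.7, 0.0]
width: 0.0378
```

```bash
python3 chk.py 22; python3 - <<'E'
from h import *
s=robot.snapshot("wrist");np.savez("w22.npz",**{k:np.array(v) for k,v in s.items()})
E
```

```text
t 32.5 [ 0.5875 -0.1673  0.326 ] [-3.1363e+00 -1.2000e-03 -4.1600e-02] F [-0.7  0.7  0. ] w 0.0378
tcp in case x,y 0.0012 0.0982 z 0.326
[[0.6251, 0.0453, -0.0005], [0.6159, -0.3428, 0.0668], [0.3757, -0.4333, -0.0003], [0.3966, 0.0971, 0.0004]]
```

View pics/w22.png

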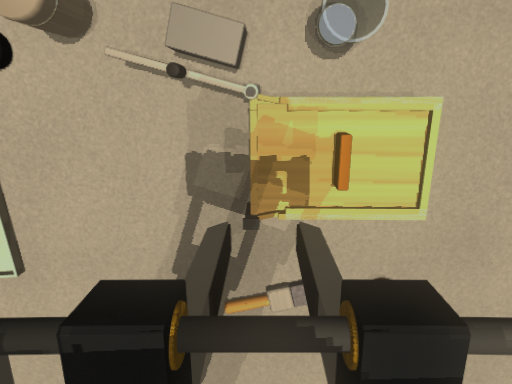

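```bash
python3 - <<'E'
from h import *
s=dict(np.load("w22.npz")); P=cloud(s);Z=P[...,2]
big(s,(235,80,455,235),"w22c.png",3)
yaw=-.0438; ex=np.array([np.cos(yaw),np.sin(yaw)]); ey=np.array([-np.sin(yaw),np.cos(yaw)]); C=np.array([.582,-.2654])
m=np.zeros(Z.shape,bool); m[120:200,325:365]=1; m&=(Z>.09)&(Z<.103)
q=P[m][:,:2]-C; print("grip z",np.median(P[m][:,2]),"n",m.sum(),"case x",(q@ex).min(),(q@ex).max(),"y",(q@ey).min(),(q@ey).max())
# row profile along case y through x=-0.02
for v in (140,175):
    d=P[v,245:450,:2]-C
    for u in list(range(246,262,2))+list(range(412,442,2)):
        p=P[v,u]; dd=p[:2]-C; print(v,u,"cx %.1f cy %.1f z %.1f"%(dd@ex*1e3,dd@ey*1e3,p[2]*1e3), s["img"][v,u])
E
```

```text
grip z 0.09783822186075243 n 703 case x -0.0340174961492525 0.03541903236831195 y -0.007715367787046222 0.006714911741095088
140 246 cx 14.5 cy 124.6 z -0.0 [ 97 121 134]
140 248 cx 14.5 cy 121.6 z 0.5 [58 85 98]
140 250 cx 22.6 cy 115.8 z 62.3 [ 81 155 187]
140 252 cx 22.5 cy 113.2 z 61.3 [ 82 155 187]
140 254 cx 22.4 cy 110.6 z 60.7 [ 81 154 187]
140 256 cx 22.5 cy 108.0 z 61.5 [ 58 108 140]
140 258 cx 23.5 cy 105.2 z 68.8 [ 74 142 185]
140 260 cx 23.5 cy 102.6 z 68.5 [ 74 142 185]
140 412 cx 23.1 cy -92.4 z 67.2 [ 93 182 187]
140 414 cx 23.2 cy -94.7 z 67.8 [ 94 182 188]
140 416 cx 23.3 cy -96.7 z 68.9 [ 94 181 187]
140 418 cx 23.2 cy -99.5 z 68.4 [ 93 182 187]
140 420 cx 23.2 cy -102.1 z 68.1 [ 94 182 188]
140 422 cx 23.3 cy -104.3 z 68.9 [ 95 182 188]
140 424 cx 23.0 cy -107.8 z 66.8 [ 89 171 179]
140 426 cx 23.3 cy -109.1 z 69.3 [42 76 87]
140 428 cx 24.1 cy -108.9 z 75.1 [47 87 96]
140 430 cx 24.5 cy -109.6 z 78.7 [107 198 186]
140 432 cx 24.4 cy -112.6 z 77.6 [108 199 186]
140 434 cx 24.3 cy -115.3 z 77.2 [108 198 186]
140 436 cx 24.4 cy -117.3 z 78.0 [108 199 187]
140 438 cx
[... 462 characters left out ...]
-22.9 cy -97.8 z 67.8 [ 96 185 187]
175 414 cx -22.5 cy -99.8 z 69.2 [ 95 185 188]
175 416 cx -22.3 cy -101.9 z 70.1 [ 94 185 187]
175 418 cx -22.8 cy -105.4 z 68.2 [ 95 184 187]
175 420 cx -22.9 cy -108.2 z 67.8 [ 53 100 124]
175 422 cx -21.9 cy -108.9 z 71.7 [41 76 87]
175 424 cx -20.7 cy -108.9 z 77.0 [ 74 138 137]
175 426 cx -20.6 cy -111.4 z 77.2 [106 199 186]
175 428 cx -20.3 cy -113.3 z 78.5 [106 199 186]
175 430 cx -20.7 cy -116.6 z 76.9 [106 199 186]
175 432 cx -39.2 cy -158.5 z -1.1 [119 163 173]
175 434 cx -38.9 cy -160.8 z 0.2 [125 156 170]
175 436 cx -38.5 cy -162.9 z 1.9 [128 159 176]
175 438 cx -38.8 cy -166.6 z 0.5 [127 157 174]
175 440 cx -39.1 cy -170.2 z -0.5 [121 151 166]
```

View pics/w22c.png

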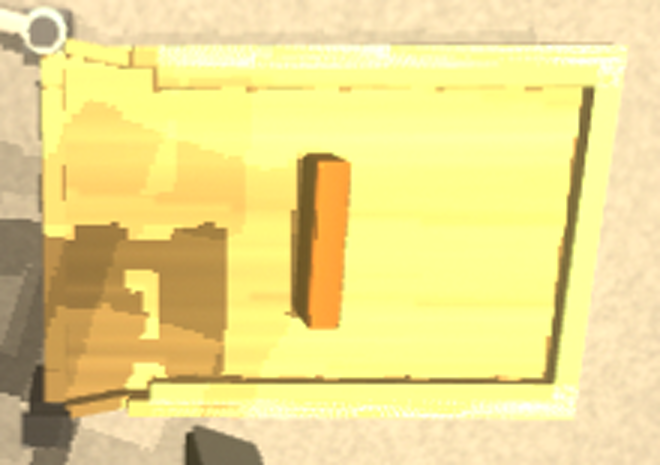

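```bash
python3 - <<'E'
from h import *
s=dict(np.load("w22.npz")); P=cloud(s);Z=P[...,2]
yaw=-.0438; ex=np.array([np.cos(yaw),np.sin(yaw)]); ey=np.array([-np.sin(yaw),np.cos(yaw)]); C=np.array([.582,-.2654])
m=np.zeros(Z.shape,bool); m[55:85,160:195]=1; m&=(Z>.103)&(Z<.114)
k=P[m].mean(0); pv=C+.086*ex+.116*ey; d=k[:2]-pv
print("knob",k,m.sum(),"piv",pv,"r",np.hypot(*d),"th",np.arctan2(d@ey,-d@ex))
rows([(k[0],k[1],.15,-.045,50),(k[0],k[1],.083,-.045,50)])
E
```

```text
knob [ 0.69817731 -0.07037886  0.10852377] 178 piv [ 0.6729967  -0.15327685] r 0.0866379780168002 th 1.821893823743893
[-0.007, 0.003, 0.001, 10.72, -10.2, 17.42, 50.0] n>= 5
[-0.007, 0.003, 0.001, 10.74, -10.15, 24.12, 50.0] n>= 6
```

Call:
{"name": "drive_tool", "arguments": {
  "series": [
    [[-0.005,0,0,11.1,-10.2,17,50],[-0.005,0,0,11.1,-10.2,17,50],[-0.005,0,0,11.1,-10.2,17,50],[-0.005,0,0,11.1,-10.2,17,50],[-0.005,0,0,11.1,-10.2,17,50],[-0.005,0,0,11.1,-10.2,17,50],[-0.005,0,0,11.1,-10.2,17,50],[-0.005,0,0,11.1,-10.2,20,50],[-0.005,0,0,11.1,-10.2,23,50],[-0.005,0,0,11.1,-10.2,24.2,50],[-0.005,0,0,11.1,-10.2,24.2,50],[-0.005,0,0,11.1,-10.2,24.2,0],[-0.005,0,0,11.1,-10.2,24.2,0],[-0.005,0,0,11.1,-10.2,24.2,0],[-0.005,0,0,11.1,-10.2,24.2,0]]
  ]
}}

```text
time: 34.15
tool_pos: [0.7025, -0.0702, 0.0836]
ee_rot: [-3.14, 0.0, -0.044]
wrist_force: [-0.5, -0.9, 0.0]
width: 0.0184
```

```bash
python3 - <<'E'
from h import *
o=st(); s=robot.snapshot("wrist"); cv2.imwrite("pics/w23.png",s["img"])
yaw=-.0438; ex=np.array([np.cos(yaw),np.sin(yaw)]); ey=np.array([-np.sin(yaw),np.cos(yaw)]); C=np.array([.582,-.2654])
pv=C+.086*ex+.116*ey
d=o["tool_pos"][:2]-pv; print(np.hypot(*d),np.arctan2(d@ey,-d@ex))
for th in np.arange(1.8,-.01,-.1): print(round(th,2),end=" "); rows([(*(pv+.088*(-np.cos(th)*ex+np.sin(th)*ey)),.082,-.044,0)],o)
E
```

```text
t 34.15 [ 0.7025 -0.0702  0.0836] [-3.1401e+00  5.0000e-04 -4.4300e-02] F [-0.5 -0.9  0. ] w 0.0184
0.08818226996647587 1.867680548020961
1.8 [-0.002, 0.0, -0.0, -0.58, -0.14, 0.16, 0.0] n>= 1
1.7 [-0.002, 0.0, -0.0, -1.45, -0.29, 0.16, 0.0] n>= 1
1.6 [-0.002, 0.0, -0.0, -2.32, -0.36, 0.16, 0.0] n>= 1
1.5 [-0.002, 0.0, -0.0, -3.2, -0.34, 0.16, 0.0] n>= 1
1.4 [-0.002, 0.0, -0.0, -4.08, -0.24, 0.16, 0.0] n>= 1
1.3 [-0.002, 0.0, -0.0, -4.93, -0.04, 0.16, 0.0] n>= 1
1.2 [-0.002, 0.0, -0.0, -5.77, 0.23, 0.16, 0.0] n>= 2
1.1 [-0.002, 0.0, -0.0, -6.57, 0.59, 0.16, 0.0] n>= 2
1.0 [-0.002, 0.0, -0.0, -7.33, 1.03, 0.16, 0.0] n>= 2
0.9 [-0.002, 0.0, -0.0, -8.05, 1.54, 0.16, 0.0] n>= 2
0.8 [-0.002, 0.0, -0.0, -8.71, 2.12, 0.16, 0.0] n>= 2
0.7 [-0.002, 0.0, -0.0, -9.31, 2.77, 0.16, 0.0] n>= 2
0.6 [-0.002, 0.0, -0.0, -9.84, 3.47, 0.16, 0.0] n>= 3
0.5 [-0.002, 0.0, -0.0, -10.3, 4.22, 0.16, 0.0] n>= 3
0.4 [-0.002, 0.0, -0.0, -10.68, 5.01, 0.16, 0.0] n>= 3
0.3 [-0.002, 0.0, -0.0, -10.98, 5.84, 0.16, 0.0] n>= 3
0.2 [-0.002, 0.0, -0.0, -11.2, 6.69, 0.16, 0.0] n>= 3
0.1 [-0.002, 0.0, -0.0, -11.33, 7.56, 0.15, 0.0] n>= 3
-0.0 [-0.002, 0.0, -0.0, -11.38, 8.44, 0.15, 0.0] n>= 3
```

View pics/w23.png

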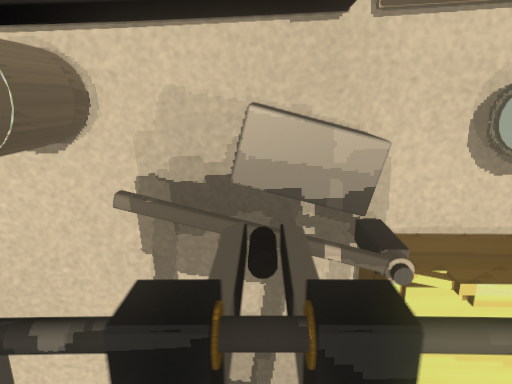

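Fingers were still closing (18 mm); a few more closing rows, then swing most of the way.

Call:
{"name": "drive_tool", "arguments": {
  "series": [
    [[0,0,0,0,0,0,0],[0,0,0,0,0,0,0],[0,0,0,0,0,0,0],[0,0,0,-0.6,-0.15,0.1,0],[0,0,0,-1.45,-0.3,0.1,0],[0,0,0,-2.3,-0.35,0.1,0],[0,0,0,-3.2,-0.35,0.1,0],[0,0,0,-4.1,-0.25,0.1,0],[0,0,0,-4.95,-0.05,0.1,0],[0,0,0,-5.75,0.25,0.1,0],[0,0,0,-6.55,0.6,0.1,0],[0,0,0,-7.35,1.05,0.1,0],[0,0,0,-8.05,1.55,0.1,0],[0,0,0,-8.7,2.1,0.1,0],[0,0,0,-9.3,2.75,0.1,0],[0,0,0,-9.85,3.45,0.1,0],[0,0,0,-10.3,4.2,0.1,0],[0,0,0,-10.3,4.2,0.1,0]]
  ]
}}

```text
time: 36.0
tool_pos: [0.594, -0.1037, 0.0833]
ee_rot: [-3.133, 0.008, -0.043]
wrist_force: [-7.8, 6.8, 8.6]
width: 0.0154
```

```bash
cat > lat.py <<'E'
from h import *
import sys
o=st(); s=robot.snapshot("wrist"); cv2.imwrite(f"pics/w{sys.argv[1]}.png",s["img"])
yaw=-.0438; ex=np.array([np.cos(yaw),np.sin(yaw)]); ey=np.array([-np.sin(yaw),np.cos(yaw)]); C=np.array([.582,-.2654])
pv=C+.086*ex+.116*ey
d=o["tool_pos"][:2]-pv; th0=np.arctan2(d@ey,-d@ex); print("r",np.hypot(*d),"th",th0)
for th in np.arange(round(th0,1),-.11,-.1): print(round(th,2),end=" "); rows([(*(pv+.088*(-np.cos(th)*ex+np.sin(th)*ey)),.0825,-.044,0)],o)
E
python3 lat.py 24
```

```text
t 36.0 [ 0.594  -0.1037  0.0833] [-3.1326  0.0078 -0.0426] F [-7.8  6.8  8.6] w 0.0154
r 0.0932781204265608 th 0.5171008988353618
0.5 [-0.009, 0.008, 0.001, 0.39, 0.39, 0.07, 0.0] n>= 1
0.4 [-0.009, 0.008, 0.001, 0.0, 1.19, 0.07, 0.0] n>= 1
0.3 [-0.009, 0.008, 0.001, -0.3, 2.01, 0.06, 0.0] n>= 1
0.2 [-0.009, 0.008, 0.001, -0.52, 2.86, 0.05, 0.0] n>= 1
0.1 [-0.009, 0.008, 0.001, -0.65, 3.73, 0.05, 0.0] n>= 1
0.0 [-0.009, 0.008, 0.001, -0.7, 4.61, 0.04, 0.0] n>= 1
-0.1 [-0.009, 0.008, 0.001, -0.65, 5.49, 0.03, 0.0] n>= 2
```

View pics/w24.png

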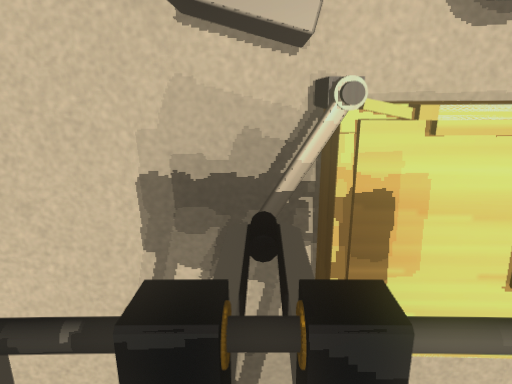

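Call:
{"name": "drive_tool", "arguments": {
  "series": [
    [[0,0,0,0.3,0.4,0,0],[0,0,0,0,1.2,0,0],[0,0,0,-0.3,2,0,0],[0,0,0,-0.5,2.85,0,0],[0,0,0,-0.6,3.3,0,0],[0,0,0,-0.65,3.75,0,0],[0,0,0,-0.7,4.2,0,0],[0,0,0,-0.7,4.5,0,0],[0,0,0,-0.7,4.5,0,0]]
  ]
}}

```text
time: 36.95
tool_pos: [0.5791, -0.147, 0.0832]
ee_rot: [-3.131, 0.021, -0.042]
wrist_force: [-12.4, 3.4, 8.9]
width: 0.0155
```

```bash
python3 lat.py 25
```

```text
t 36.95 [ 0.5791 -0.147   0.0832] [-3.1306  0.0211 -0.0424] F [-12.4   3.4   8.9] w 0.0155
r 0.0940936012373579 th 0.022438903766218134
0.0 [-0.011, 0.021, 0.001, 0.61, 0.21, 0.05, 0.0] n>= 1
-0.1 [-0.011, 0.021, 0.001, 0.65, 1.09, 0.04, 0.0] n>= 1
```

View pics/w25.png

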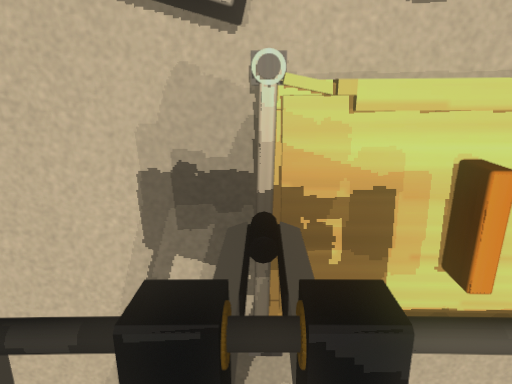

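Call:
{"name": "drive_tool", "arguments": {
  "series": [
    [[0,0,0,0.3,0,0,0],[-0.01,0.02,0,0.6,0.1,0,0],[-0.01,0.02,0,0.6,0.25,0,0],[-0.01,0.02,0,0.6,0.4,0,0],[-0.01,0.02,0,0.6,0.5,0,0],[-0.01,0.02,0,0.6,0.5,0,0]]
  ]
}}

```text
time: 37.6
tool_pos: [0.5792, -0.1495, 0.0831]
ee_rot: [-3.135, 0.014, -0.042]
wrist_force: [-12.7, 6.8, 10.8]
width: 0.0153
```

```bash
python3 lat.py 26
```

```text
t 37.6 [ 0.5792 -0.1495  0.0831] [-3.1355  0.0141 -0.0418] F [-12.7   6.8  10.8] w 0.0153
r 0.09392083711857406 th -0.0033439292498697363
-0.0 [-0.006, 0.014, 0.002, 0.59, -0.03, 0.05, 0.0] n>= 1
-0.1 [-0.006, 0.014, 0.002, 0.64, 0.85, 0.04, 0.0] n>= 1
```

Call:
{"name": "drive_tool", "arguments": {
  "series": [
    [[0,0,0,0,0.1,0,0],[0,0,0,0,0.2,0,0],[0,0,0,0,0.2,0,0],[0,0,0,0,0,0,50],[0,0,0,0,0,0,50],[0,0,0,0,0,0,50],[0,0,0,0,0,0,50],[0,0,0,0,0,-2,50],[0,0,0,0,0,-6,50],[0,0,0,0,0,-11,50],[0,0,0,0,0,-16,50],[0,0,0,0,0,-20,50],[0,0,0,0,0,-20,50],[0,0,0,0,0,-20,50]]
  ]
}}

```text
time: 39.05
tool_pos: [0.5823, -0.1513, 0.2843]
ee_rot: [-3.137, 0.011, -0.042]
wrist_force: [0.2, -0.1, -0.7]
width: 0.0467
```

```bash
python3 - <<'E'
from h import *
st(); s=robot.snapshot("wrist"); cv2.imwrite("pics/w27.png",s["img"]); np.savez("w27.npz",**{k:np.array(v) for k,v in s.items()})
P=cloud(s);Z=P[...,2]
yaw=-.0438; ex=np.array([np.cos(yaw),np.sin(yaw)]); ey=np.array([-np.sin(yaw),np.cos(yaw)]); C=np.array([.582,-.2654])
q=(P[...,:2]-C); X=q@ex; Y=q@ey
m=(Z>.103)&(Z<.114)&(abs(X)<.04)&(Y>.08)&(Y<.15); print("knob",m.sum(),X[m].mean(),Y[m].mean(),Y[m].min(),Y[m].max())
for x in (.07,.05,.03,-.03,-.05,-.07,-.085):
    b=(abs(X-x)<.005)&(Z>.0695)&(Z<.08)&(Y>.09)&(Y<.16)
    if b.sum(): print(x,b.sum(),"bar y",Y[b].min().round(4),Y[b].max().round(4),Z[b].mean().round(4))
E
```

```text
t 39.05 [ 0.5823 -0.1513  0.2843] [-3.1367  0.0115 -0.0421] F [ 0.2 -0.1 -0.7] w 0.0467
knob 171 -0.0021825382831254605 0.11516968751673133 0.1074284943010474 0.12260220223868697
0.07 89 bar y 0.0908 0.1198 0.0727
0.05 85 bar y 0.0912 0.1198 0.0728
0.03 84 bar y 0.0909 0.1199 0.0728
-0.03 75 bar y 0.0909 0.12 0.0727
-0.05 72 bar y 0.093 0.12 0.0726
-0.07 63 bar y 0.0915 0.12 0.0729
-0.085 169 bar y 0.0901 0.1262 0.0767
```

View pics/w27.png

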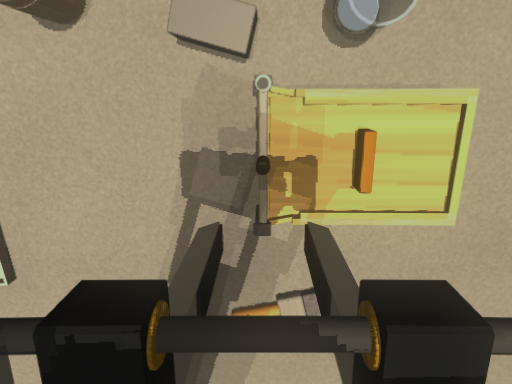

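Call:
{"name": "drive_tool", "arguments": {
  "series": [
    [[0,0,0,-20,10,-8,50],[0,0,0,-20,10,-8,50],[0,0,0,-20,10,-8,50],[0,0,0,-20,10,-8,50],[0,0,0,-20,10,-8,50],[0,0,0,-20,10,-8,50],[0,0,0,-20,10,-8,50],[0,0,0,-20,10,-8,50]]
  ]
}}

```text
time: 39.9
tool_pos: [0.3792, -0.2425, 0.3621]
ee_rot: [-3.133, 0.019, -0.041]
wrist_force: [0.1, 0.3, -0.1]
width: 0.0467
```

```bash
python3 - <<'E'
from h import *
st(); s=robot.snapshot("top"); cv2.imwrite("pics/t28.png",np.hstack([s["img"]])); s=robot.snapshot("scene"); big(s,(50,80,450,300),"s28.png",2)
E
```

```text
t 39.9 [ 0.3792 -0.2425  0.3621] [-3.1325  0.0185 -0.0412] F [ 0.1  0.3 -0.1] w 0.0467
```

View pics/t28.png

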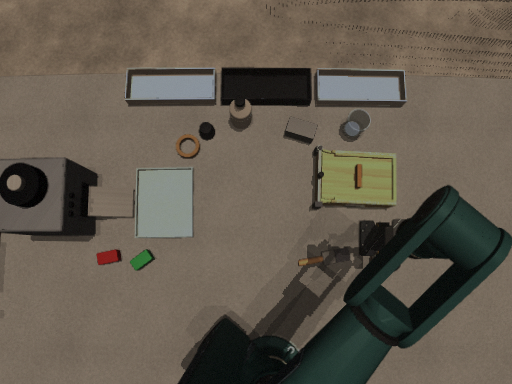

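View pics/s28.png

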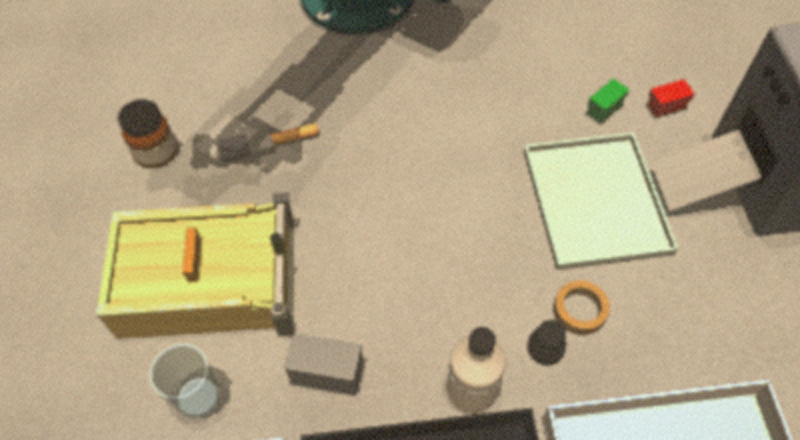

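Everything is in its place: the tray is empty, the lid is home, the latch is across in its catch, and the bystanders haven't moved.

```bash
python3 -c "
from bench import robot
print(robot.close_job())"
```

```text
the job is handed in; nothing more can be done
None
```

The job is done and handed in at about 40 s of robot time. I swung the latch out to about 1.9 rad and moved both finished cans from the tray into the case. Then I slid the lid under the lips to its stop and swung the latch back into its catch.

**Last checks:**
- **Cans:** only two were present. Both were seen standing in the case before the lid went on, and the tray is empty.
- **Lid:** it stopped within about 0.5 mm of home, and the push force rose to about 6 N with no further movement. Its top is level at about 68 mm.
- **Latch:** the knob is at x -2.2, y 115.2 mm in the case frame, against -2, 116 expected. The bar lies straight across into the catch.
- **Bystanders:** these and the red and green look-alikes show no visible movement in the last pictures, apart from the brush, which the arm partly hid from above.

**Disagreements:**
- **Closing swing:** the knob slipped about 6 mm in the pads, giving side forces of 10–18 N, well under the limits.
- **Case measurement:** the gap between the case's lips measured 125.5 mm, not the 128 mm given. I put this down to edge bias in the image mask.

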